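# Get the unpainted pot out of the packed kiln shelf

### The job

The little bare terracotta pot at the back of the packed kiln shelf still has to be painted, but the blue, the pink and the white tumbler stand close around it. First lift all three tumblers over to the wooden ware board, then take the pot out and stand it in the middle of the banding wheel, and finally put every tumbler back on the kiln shelf in its own old place, as the kiln plan has it. The ware is fragile: set each piece down gently and upright, never let one tip over, and leave the paint jar, the mug and the brush where they are.

Things in the scene. Friction and masses are not known exactly. Their poses are not given: they have to be found in the camera images.
- tumbler_blue: Cobalt blue with pale dots; straight-sided handleless tumbler, open at the top, outside diameter 60, height 100, wall 4.5, about 190 g, unfired and fragile. Origin: centre of its underside, z up. At the start it stands on the kiln shelf beside the bare pot.
- tumbler_pink: Pink with white and red dots; straight-sided handleless tumbler, open at the top, outside diameter 60, height 100, wall 4.5, about 190 g, unfired and fragile. Origin: centre of its underside, z up. At the start it stands on the kiln shelf beside the bare pot.
- tumbler_white: Cream-white with dark specks; straight-sided handleless tumbler, open at the top, outside diameter 60, height 100, wall 4.5, about 190 g, unfired and fragile. Origin: centre of its underside, z up. At the start it stands on the kiln shelf beside the bare pot.
- pot_bare: Small straight-sided open pot, plain red-brown terracotta, no dots, outside diameter 56, height 42, wall 4.5, about 90 g, fragile. Origin: centre of its underside. Stands at the back of the kiln shelf, a tumbler left, right and in front of it only 4 to 12 mm away: no room for a gripper until they are gone.
- kiln_shelf: Fixed sand-coloured slab, 260 (x) by 310 (y), 20 thick. Origin: centre of its underside; x points from its front (robot side) to its back. Part of it: three posts 36 x 36, tops 145 above the bench, at (x,y) = (105,125), (105,-125), (-108,0). The pot stands near (62,0), the tumblers, in any order, near (62,66), (62,-66), (-4,0).
- ware_board: Fixed wooden board, 300 along its x by 120 along its y, empty, upper face 18 above the bench; the side place for the tumblers, with room for three in a row along its x. Origin: centre of its underside (bench height). It may lie left or right of the kiln shelf.
- banding_wheel: Potter's banding wheel (turntable): cast foot and round grey metal head, diameter 180, with concentric grooves; the head's flat top is 64 above the bench and turns freely with slight friction. Fixed foot. Origin: on the wheel's axis, at bench height. It may lie left or right of the kiln shelf.
- paint_jar: Bystander: small round white jar with yellow cap, diameter about 48, height 58, on the bench between robot and kiln shelf. Origin: centre of its underside.
- mug: Bystander: grey-green mug with handle, diameter 80, height 85, on the bench at the far left. Origin: centre of its underside.
- brush: Bystander: brush with wooden handle, 170 long, lying on the bench at the far right. Origin: under the middle of it.
Things that resemble listed ones, but are neither listed nor needed, are in the scene too. Leave any yellow look-alike of the tumbler_white alone.

How it is judged:
By the outcome, as a careful person would: the job done as asked, in the order asked, and still so for the second after the job is handed in, with the robot touching nothing.
It also fails if it takes over 144 s, if anything falls off the work surface, if the arm or the gripper's body presses on something with over 40 N, if the wrist force passes 120 N, or if a joint passes its speed limit or range.

### The arm

A 6-joint arm with a two-finger parallel gripper is mounted at the origin on the work surface. World frame = base frame: x ahead of the robot, y to its left, z up, the work surface at z = 0. Lengths are in mm, angles in rad, forces in N, time in s.
With the tool pointing down it reaches from about 400 to 925 mm from the base axis. Payload 12.5 kg.
Tool frame: the origin (TCP) lies at the very end of the fingers, on their centre line; the grasp point (between the pads) lies 19 mm behind it; z points along the fingers, y is the direction in which the jaws open and shut (so a half turn about z gives the same grasp; the last joint's range is limited). The gripper opens to 95 mm and grips with 3 to 60 N. Pads are 20 mm wide; open, the fingers measure 119 mm over their backs; the gripper's body (75 mm by 180 mm) begins 59 mm behind the grasp point.
Start: joints at [1.227, 0.491, 1.559, -0, 1.092, -0.106], TCP at [147.211, 607.437, 183.661] pointing down, gripper open.
Joint ranges: [-3.1, 3.1], [-0.84, 2.19], [0.05, 2.79], [-1.13, 4.28], [0.06, 2.93], [-2.69, 2.69]. Speed limits (rad/s): [2.22, 2.22, 2.79, 3.14, 3.14, 3.14].

### API

Orientations are given as [roll, pitch, yaw] about the fixed x, y, z axes, in that order (R = Rz(yaw) Ry(pitch) Rx(roll)).
In Python, from cell import env gives the robot as it stands.
- The arm moves only by the shell command python3 -m pendant 'ROWS'. ROWS is JSON, a list that holds one entry, the list of rows, each a list of 5 numbers: the opening, from 0 (shut) to 1 (fully open), then the shift along the tool's x, y, z in m, then the turn about the tool's z in rad. A call has exactly 8 rows; each row is the pose to reach, as a shift and turn from the pose commanded when the call began, along the tool's axes at that moment; what a row does not reach only later rows make up. A row lasts 1/10 s, in which the tool goes at most 50 mm and 8.59 degrees, less where a joint would pass 70% of its speed; a pose out of reach is approached as far as the arm can. A call with a gripper value outside its range is refused whole. The fingers move at their own pace and stop on an object; the grip force is fixed at half the most. Time passes only in rows, so rows that repeat a pose let the fingers close, or fill a call up. It gives the time, the measured TCP pose, the force and the opening at its end, in the units of the state.
- env.state(): the state, without advancing time (a new reading comes with each control period).
- env.read_camera(name): name is "scene" or "top" or "wrist"; returns a dict with "image" (400x640x3 uint8, blue, green, red), "range_z" (400x640 float32, mm along the optical axis (not along the pixel's ray), 0 where there is no reading), "fx", "fy", "cx", "cy" (pixels), "dist" ([k1, k2, p1, p2, k3] as OpenCV has them; the pictures are not rectified), "rvec" (rotation vector, rad) and "tvec" (3), from world to camera coordinates, as OpenCV has them; the wrist camera has in their place "tool_from_camera" (4x4, takes a point from camera to tool coordinates, whose origin is the TCP and whose axes are the flange's). Camera axes: x right, y down, z forward; pixel columns grow to the right and rows downward; lengths in mm; the calibration is good to about 2 mm. A picture is of the moment at which its call begins: read the wrist's pose just before it.
- env.job_done(): hands the job in, once; it reports no verdict.
The state is a dict: "t": time; "joints": joint angles; "qvel": joint speeds; "tau": joint torques, N m; "eef_pos": TCP position; "tcp_rot": TCP orientation; "ft_force": force on the tool from outside, world axes, zero at the start; "moment": the same for the moment, N m; "opening": opening from 0.0 (shut) to 1.0 (fully open).
Only numpy, scipy, OpenCV 4.12 (cv2) and the standard library are available. Lean on these libraries where they do the work, as an engineer would, in place of code of your own. Each camera call takes 0.05 s, during which the arm holds its last target. There are 200 camera calls.

## Working session

There is one attempt and no reset: what is moved stays moved. The work goes in short steps, Python scripts to look and compute and a shell command to move; the robot and the scene stay as the last step left them, time stands still between calls to the robot, and variables do not carry over. Pictures are saved under pics/ and viewed, about 12 in all and at most 16, crops included, and the job is handed in when it is done.

```bash
mkdir -p pics; ls; cat > h.py <<'E'
import numpy as np, cv2, json
from cell import env
from scipy.spatial.transform import Rotation as R
def cloud(c, T=None):
    K=np.array([[c["fx"],0,c["cx"]],[0,c["fy"],c["cy"]],[0,0,1.]])
    h,w=c["range_z"].shape
    u,v=np.meshgrid(np.arange(w),np.arange(h))
    p=cv2.undistortPoints(np.stack([u,v],-1).reshape(-1,1,2).astype(float),K,np.array(c["dist"],float)).reshape(h,w,2)
    z=c["range_z"].astype(float)
    P=np.dstack([p[...,0]*z,p[...,1]*z,z])
    if T is not None: P=P@T[:3,:3].T+T[:3,3]
    else:
        M=cv2.Rodrigues(np.array(c["rvec"],float))[0]; P=(P-np.array(c["tvec"],float).ravel())@M
    P[z==0]=np.nan
    return P
E
python3 - <<'E'
from h import *
print(env.state())
for n in("scene","top"):
    c=env.read_camera(n); cv2.imwrite(f"pics/{n}0.png",c["image"]); P=cloud(c); np.savez(f"{n}0.npz",P=P,im=c["image"])
E
```

```text
pics
{'t': 0.0, 'joints': array([ 1.22741427e+00,  4.91568214e-01,  1.55946452e+00, -8.19754604e-06,
        1.09166361e+00, -1.05585454e-01]), 'qvel': array([ 1.95762604e-03, -1.71565295e-05,  1.46259027e-03, -1.47208894e-03,
        1.53483290e-03, -1.48170789e-04]), 'tau': array([ 2.40480033e-03, -6.12640214e+01, -2.58178210e+01,  6.93633920e-02,
        4.82752465e-02, -8.12989288e-05]), 'eef_pos': array([147.10398969, 607.15791869, 183.05119294]), 'tcp_rot': array([-3.14049435e+00, -1.09086998e-04,  2.90379977e+00]), 'ft_force': array([ 0.03942436, -0.21635916, -0.78159324]), 'moment': array([ 0.03634895, -0.02464418, -0.04932462]), 'opening': 1.0006961656874593}
```

View pics/top0.png

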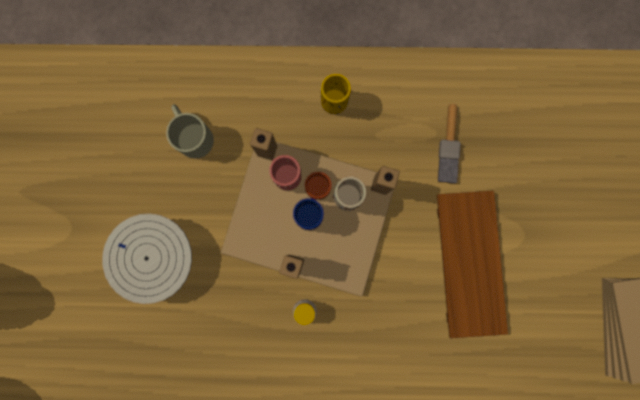

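View pics/scene0.png

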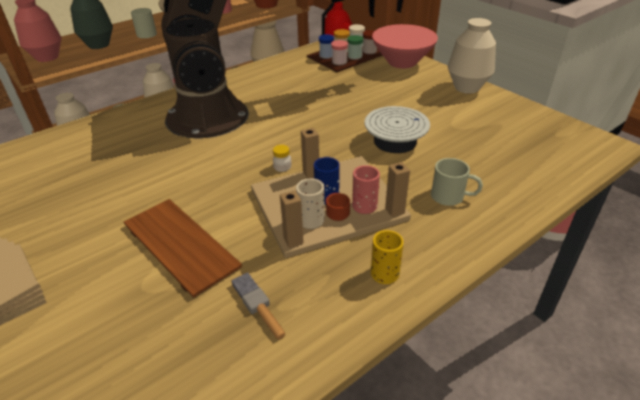

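The top view shows pink (286,171), bare pot (318,186), white (350,192) and blue (308,214). The wheel is at (147,258), the board around (473,263), and the yellow look-alike at (336,93). Next I'll measure positions.

```bash
cat > meas.py <<'E'
from h import *
def circ(q):
    (x,y)=cv2.minEnclosingCircle(q.astype(np.float32))[0:1][0]
    from scipy.optimize import least_squares
    # outer boundary fit via hull
    hl=cv2.convexHull(q.astype(np.float32))[:,0]
    f=least_squares(lambda s:np.hypot(hl[:,0]-s[0],hl[:,1]-s[1])-s[2],[x,y,30],loss='soft_l1')
    return f.x.round(1)
def at(P,px,r,zl,zh):
    v,u=np.mgrid[:P.shape[0],:P.shape[1]]
    m=(np.hypot(u-px[0],v-px[1])<r)&(P[...,2]>zl)&(P[...,2]<zh)
    return P[m]
E
python3 - <<'E'
from meas import *
d=np.load("top0.npz");P=d["P"]
for n,px,r,zl,zh in [("pink",(286,171),20,108,135),("white",(350,192),20,108,135),("blue",(308,214),20,108,135),("pot",(318,186),16,50,75),("wheel",(147,258),50,55,75),("yellow",(336,93),22,85,125),("jar",(304,314),14,45,70),("mug",(188,134),26,70,95)]:
    q=at(P,px,r,zl,zh); print(n,len(q),np.median(q[:,2]).round(1) if len(q) else'',circ(q[:,:2]) if len(q)>5 else '')
for n,px,r,zl,zh in [("board",(473,263),85,11,25),("shelf",(308,222),100,13,28)]:
    q=at(P,px,r,zl,zh); 
    print(n,len(q),np.median(q[:,2]),cv2.minAreaRect(q[:,:2].astype(np.float32)))
for n,px in [("post1",(262,139)),("post2",(388,177)),("post3",(292,264))]:
    q=at(P,px,16,137,155); print(n,len(q),q.mean(0) if len(q) else '')
E
```

```text
pink 241 118.7 [651.3  65.   29.4]
white 243 119.1 [611.2 -61.5  29.5]
blue 232 119.2 [569.   18.9  29.5]
pot 196 60.7 [630.8   0.8  27.4]
wheel 6210 63.7 [478.1 343.5  89.5]
yellow 299 97.7 [821.4 -32.4  30. ]
jar 380 57.4 [371.6  24.9  21.1]
mug 401 82.5 [731.7 268.4  40.2]
board 8291 17.498887396385722 ((489.7452087402344, -321.5306396484375), (325.03143310546875, 122.62384033203125), 3.963634729385376)
shelf 15092 19.720194842469063 ((535.66845703125, 28.986312866210938), (310.4917907714844, 335.52813720703125), 73.85203552246094)
post1 365 [706.65481194 109.01984243 143.90864257]
post2 375 [ 637.19211958 -130.19361931  144.0433373 ]
post3 382 [468.2878613   48.38662064 144.40699117]
```

```bash
cat > plan.py <<'E'
import sys
from h import *
def show(x,y,z,yaw,frm=None):
    s=env.state(); p=np.array(s["eef_pos"]); r=s["tcp_rot"]
    if frm is not None: p,yw=np.array(frm[:3]),frm[3]
    else: yw=r[2]
    M=R.from_euler('xyz',[np.pi,0,yw]).as_matrix()
    d=M.T@(np.array([x,y,z])-p)/1000
    t=-((yaw-yw+np.pi)%(2*np.pi)-np.pi)
    print("shift",d.round(4),"turn",round(t,3),"rows",round(max(np.linalg.norm(d)/.05,abs(t)/.15),1))
    return (x,y,z,yaw)
def st():
    s=env.state(); print(round(s["t"],2),np.round(s["eef_pos"],1),np.round(s["tcp_rot"],4),np.round(s["ft_force"],1),round(s["opening"],3),"j",np.round(s["joints"],2))
if __name__=="__main__":
    st(); f=None
    for a in sys.argv[1:]: f=show(*map(float,a.split(",")),frm=f)
E
python3 - <<'E'
from meas import *
d=np.load("top0.npz");P=d["P"]
m=((abs(P[...,2]-17.7)<3)&(P[...,0]>330)&(P[...,0]<660)&(P[...,1]<-240)&(P[...,1]>-400)).astype(np.uint8)
m=cv2.morphologyEx(m,cv2.MORPH_OPEN,np.ones((9,9),np.uint8))
n,l,s,c=cv2.connectedComponentsWithStats(m); k=1+np.argmax(s[1:,4])
print(cv2.minAreaRect(P[l==k][:,:2].astype(np.float32)))
E
python3 plan.py 569,19,230,2.859
```

```text
0.1 [147.1 607.2 183.1] [-3.1406e+00 -1.0000e-04  2.9038e+00] [ 0.1 -0.6  0.5] 0.999 j [ 1.23  0.49  1.56 -0.    1.09 -0.11]
shift [-0.5486 -0.4722 -0.0469] turn 0.045 rows 14.5Traceback (most recent call last):
  File "<stdin>", line 5, in <module>
    return _wrapfunc(a, 'argmax', axis=axis, out=out, **kwds)
    return bound(*args, **kwds)
ValueError: attempt to get argmax of an empty sequence
```

```bash
python3 -m pendant '[[[1,-0.036,-0.031,-0.0235,0],[1,-0.072,-0.062,-0.047,0],[1,-0.108,-0.093,-0.047,0],[1,-0.144,-0.124,-0.047,0],[1,-0.18,-0.155,-0.047,0],[1,-0.216,-0.186,-0.047,0],[1,-0.252,-0.217,-0.047,0.02],[1,-0.275,-0.237,-0.047,0.045]]]'
python3 plan.py 569,19,230,2.859
python3 - <<'E'
from meas import *
d=np.load("top0.npz");P=d["P"]
m=((abs(P[...,2]-17.7)<5)&(P[...,0]>330)&(P[...,0]<660)&(P[...,1]<-240)&(P[...,1]>-400))
m=cv2.medianBlur(m.astype(np.uint8)*255,5)
n,l,s,c=cv2.connectedComponentsWithStats(m); k=1+np.argmax(s[1:,4]);print(s[k])
print(cv2.minAreaRect(P[l==k][:,:2].astype(np.float32)))
E
```

```text
t: 0.9
eef_pos: [359.8, 310.0, 230.6]
tcp_rot: [-3.141, 0.0, 2.857]
ft_force: [0.5, 0.5, 0.6]
opening: 0.997
0.9 [359.8 310.  230.6] [-3.1414e+00  1.0000e-04  2.8567e+00] [0.5 0.5 0.6] 0.997 j [ 0.57  0.22  1.85 -0.    1.07 -0.71]
shift [-0.2826 -0.2204  0.0006] turn -0.002 rows 7.2
[ 438  191   70  145 8191]
((474.2886962890625, -324.4655456542969), (302.3088684082031, 94.71412658691406), 10.412692070007324)
```

```bash
python3 -m pendant '[[[1,-0.038,-0.030,0,0],[1,-0.076,-0.06,0,0],[1,-0.114,-0.09,0,0],[1,-0.152,-0.12,0,0],[1,-0.19,-0.15,0,0],[1,-0.228,-0.18,0,0],[1,-0.266,-0.208,0,0],[1,-0.2826,-0.2204,0,0]]]'
python3 - <<'E'
from meas import *
d=np.load("top0.npz");P=d["P"]
m=((abs(P[...,2]-17.7)<5)&(P[...,0]>300)&(P[...,0]<700)&(P[...,1]<-200)&(P[...,1]>-450))
m=cv2.medianBlur(m.astype(np.uint8)*255,5); m=cv2.morphologyEx(m,cv2.MORPH_OPEN,np.ones((25,25),np.uint8))
n,l,s,c=cv2.connectedComponentsWithStats(m); k=1+np.argmax(s[1:,4]);print(s[k])
print(cv2.minAreaRect(P[l==k][:,:2].astype(np.float32)))
import time
s=env.state(); c=env.read_camera("wrist"); cv2.imwrite("pics/w0.png",c["image"])
T=np.eye(4);T[:3,:3]=R.from_euler('xyz',s["tcp_rot"]).as_matrix();T[:3,3]=s["eef_pos"]
P=cloud(c,T@np.array(c["tool_from_camera"]));np.savez("w0.npz",P=P)
for n,x,y,z in[("blue",569,19,120),("pink",651,65,120),("white",611,-61.5,120),("pot",631,1,62)]:
    q=P[(np.hypot(P[...,0]-x,P[...,1]-y)<36)&(abs(P[...,2]-z)<6)]
    print(n,len(q), circ(q[:,:2]) if len(q)>5 else '',np.median(q[:,2]) if len(q) else '')
E
python3 plan.py
```

```text
t: 1.7
eef_pos: [570.1, 18.8, 230.0]
tcp_rot: [-3.141, -0.0, 2.856]
ft_force: [-0.2, 0.7, -0.4]
opening: 0.999
[ 440  192   66  145 8193]
((476.30987548828125, -321.77886962890625), (299.14019775390625, 118.03855895996094), 4.895132541656494)
blue 822 [569.4  20.9  29.6] 120.54851886850577
pink 368 [650.8  67.2  28.8] 120.34932819212628
white 395 [610.2 -57.9  28.1] 120.2862033713435
pot 437 [631.3   2.8  27.9] 62.414680377518266
1.75 [570.8  18.  229.8] [-3.1410e+00 -2.0000e-04  2.8558e+00] [-0.5 -2.8 -1.6] 0.999 j [-0.08  0.37  1.63 -0.    1.14 -1.37]
```

View pics/w0.png

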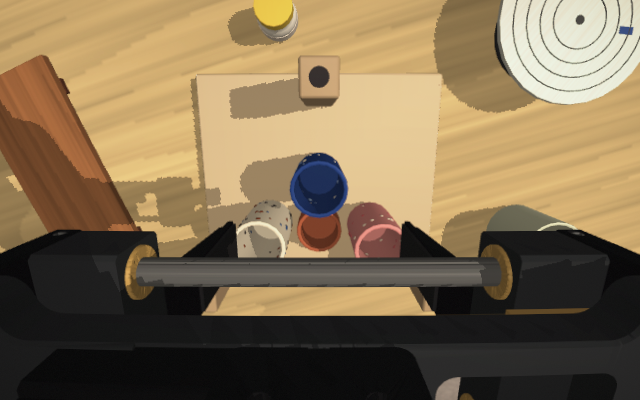

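The wrist view shows blue at (318,180), white (262,235) and pink (375,235), with the pot between them at (318,228). The jaws straddle local y and the rims agree with the top camera to about 2–3 mm. Going down on blue now.

```bash
python3 -m pendant '[[[1,0.0016,0.0011,0.03,0],[1,0.0016,0.0011,0.07,0],[1,0.0016,0.0011,0.11,0],[1,0.0016,0.0011,0.135,0],[1,0.0016,0.0011,0.15,0],[1,0.0016,0.0011,0.15,0],[0.6,0.0016,0.0011,0.15,0],[0.55,0.0016,0.0011,0.15,0]]]'
python3 -m pendant '[[[0.5,0,0,0,0],[0.5,0,0,0,0],[0.5,0,0,0,0],[0.5,0,0,0,0],[0.5,0,0,0,0],[0.5,0,0,0,0],[0.5,0,0,0,0],[0.5,0,0,0,0]]]'; python3 plan.py
```

```text
t: 2.55
eef_pos: [567.7, 23.7, 81.7]
tcp_rot: [3.141, 0.002, 2.859]
ft_force: [-0.1, -0.6, 0.4]
opening: 0.883
t: 3.35
eef_pos: [567.5, 23.2, 81.0]
tcp_rot: [3.142, 0.001, 2.859]
ft_force: [-0.9, -1.9, 6.3]
opening: 0.611
3.35 [567.5  23.2  81. ] [3.1415e+00 7.0000e-04 2.8588e+00] [-0.9 -1.9  6.3] 0.611 j [-0.08  0.54  1.81 -0.    0.8  -1.36]
```

```bash
python3 - <<'E'
from meas import *
import plan
for i in range(4):
    c=env.read_camera("top"); plan.st()
P=cloud(c)
for n,x,y,z in[("blue",569,19,120),("pink",651,65,120),("white",611,-61.5,120)]:
    q=P[(np.hypot(P[...,0]-x,P[...,1]-y)<36)&(abs(P[...,2]-z)<6)]
    print(n,len(q), circ(q[:,:2]) if len(q)>5 else '')
E
```

```text
3.4 [567.5  23.2  81. ] [3.1415e+00 7.0000e-04 2.8588e+00] [-1.5 -0.9  5.2] 0.608 j [-0.08  0.54  1.81 -0.    0.8  -1.36]
3.45 [567.5  23.2  80.9] [3.1415e+00 6.0000e-04 2.8588e+00] [-0.1 -1.4  5.9] 0.612 j [-0.08  0.54  1.81 -0.    0.8  -1.36]
3.5 [567.5  23.2  81. ] [3.1415e+00 6.0000e-04 2.8588e+00] [-0.5 -1.2  6.1] 0.612 j [-0.08  0.54  1.81 -0.    0.8  -1.36]
3.55 [567.5  23.2  81. ] [3.1415e+00 7.0000e-04 2.8588e+00] [-0.7 -1.4  5.8] 0.611 j [-0.08  0.54  1.81 -0.    0.8  -1.36]
blue 0 
pink 100 [651.4  65.2  29.4]
white 102 [611.9 -63.5  28. ]
```

Settled pose equals the commanded one, so the earlier reading was overshoot; from now on I'll let the arm settle before reading. Blue is gripped about 2.7 mm off its old spot along +jaw, which I'll account for on return. Lift and carry to the board.

```bash
python3 -m pendant '[[[0.5,0,0,-0.01,0],[0.5,0,0,-0.03,0],[0.5,0,0,-0.06,0],[0.5,0,0,-0.095,0],[0.5,0,0,-0.125,0],[0.5,0.002,-0.01,-0.145,0],[0.5,0.006,-0.03,-0.15,-0.02],[0.5,0.012,-0.06,-0.15,-0.04]]]'
python3 -m pendant '[[[0.5,0.008,-0.04,0,-0.05],[0.5,0.016,-0.08,0,-0.1],[0.5,0.024,-0.12,0,-0.15],[0.5,0.032,-0.16,0,-0.2],[0.5,0.04,-0.2,0,-0.25],[0.5,0.048,-0.24,0,-0.29],[0.5,0.054,-0.275,0,-0.32],[0.5,0.058,-0.3,0,-0.328]]]'
python3 -m pendant '[[[0.5,0,0,0,0],[0.5,0,0,0,0],[0.5,0,0,0,0],[0.5,0,0,0,0],[0.5,0,0,0,0],[0.5,0,0,0,0],[0.5,0,0,0,0],[0.5,0,0,0,0]]]'; python3 plan.py 385,-330,80,3.227
```

```text
t: 4.35
eef_pos: [539.0, -30.7, 231.9]
tcp_rot: [3.141, 0.002, 2.901]
ft_force: [-0.5, -0.4, -2.9]
opening: 0.613
t: 5.15
eef_pos: [409.3, -309.8, 230.8]
tcp_rot: [3.141, -0.0, -3.057]
ft_force: [-0.1, 0.4, -1.7]
opening: 0.614
t: 5.95
eef_pos: [410.7, -308.1, 230.6]
tcp_rot: [3.142, 0.0, -3.056]
ft_force: [-0.6, 0.0, -1.2]
opening: 0.612
5.95 [ 410.7 -308.1  230.6] [ 3.1415e+00  1.0000e-04 -3.0562e+00] [-0.6  0.  -1.2] 0.612 j [-0.77  0.28  1.76  0.    1.09 -2.43]
shift [ 0.0274 -0.0196  0.1506] turn -0.0 rows 3.1
```

```bash
python3 -m pendant '[[[0.5,0.0274,-0.0196,0.02,0],[0.5,0.0274,-0.0196,0.06,0],[0.5,0.0274,-0.0196,0.1,0],[0.5,0.0274,-0.0196,0.13,0],[0.5,0.0274,-0.0196,0.142,0],[0.5,0.0274,-0.0196,0.147,0],[0.5,0.0274,-0.0196,0.149,0],[0.5,0.0274,-0.0196,0.1505,0]]]'
python3 -m pendant '[[[0.5,0,0,0.0005,0],[0.5,0,0,0.001,0],[0.5,0,0,0.0015,0],[0.5,0,0,0.0015,0],[0.5,0,0,0.0015,0],[0.5,0,0,0.0015,0],[0.5,0,0,0.0015,0],[0.5,0,0,0.0015,0]]]'; python3 plan.py
```

```text
t: 6.75
eef_pos: [385.5, -330.5, 81.1]
tcp_rot: [-3.14, 0.001, -3.056]
ft_force: [0.9, 0.0, -2.0]
opening: 0.606
t: 7.55
eef_pos: [385.2, -330.3, 78.9]
tcp_rot: [-3.141, 0.001, -3.056]
ft_force: [-0.6, -0.1, 5.3]
opening: 0.611
7.55 [ 385.2 -330.3   78.9] [-3.1410e+00  6.0000e-04 -3.0564e+00] [-0.6 -0.1  5.3] 0.611 j [-0.84  0.47  1.96  0.    0.72 -2.5 ]
```

```bash
python3 -m pendant '[[[1,0,0,0,0],[1,0,0,0,0],[1,0,0,0,0],[1,0,0,0,0],[1,0,0,-0.02,0],[1,0,0,-0.06,0],[1,0,0,-0.105,0],[1,0,0,-0.15,0]]]'
python3 plan.py 651,66,230,1.288
```

```text
t: 8.35
eef_pos: [384.7, -329.7, 230.1]
tcp_rot: [3.141, -0.0, -3.056]
ft_force: [1.1, -1.2, 0.8]
opening: 1.005
8.35 [ 384.7 -329.7  230.1] [ 3.1409e+00 -5.0000e-04 -3.0564e+00] [ 1.1 -1.2  0.8] 1.005 j [-0.84  0.27  1.78  0.    1.09 -2.5 ]
shift [-2.991e-01  3.716e-01  1.000e-04] turn 1.939 rows 12.9
```

```bash
python3 -m pendant '[[[1,-0.019,0.023,0,0.14],[1,-0.038,0.046,0,0.28],[1,-0.057,0.07,0,0.42],[1,-0.076,0.093,0,0.56],[1,-0.095,0.116,0,0.7],[1,-0.114,0.14,0,0.84],[1,-0.132,0.163,0,0.98],[1,-0.15,0.186,0,1.12]]]'
python3 plan.py 651,66,230,1.288 650.7,66,230,1.288; echo 'cmd: 534.1..'; python3 - <<'E'
import numpy as np
y=3.227;print(385+np.cos(y)*-150+np.sin(y)*186, -330-np.cos(y)*186+np.sin(y)*-150)
E
```

```text
t: 9.15
eef_pos: [519.1, -130.8, 228.5]
tcp_rot: [-3.142, -0.0, 2.101]
ft_force: [0.3, -0.6, 0.4]
opening: 1.0
9.15 [ 519.1 -130.8  228.5] [-3.1415e+00 -2.0000e-04  2.1011e+00] [ 0.3 -0.6  0.4] 1.0 j [-0.37  0.32  1.72  0.    1.11 -0.9 ]
shift [ 0.103   0.2134 -0.0015] turn 0.813 rows 5.4
shift [-0.0001 -0.0003 -0.    ] turn -0.0 rows 0.0
cmd: 534.1..
518.5867907807648 -131.88243558710863
```

Command tracking agrees to about 1 mm. Continue above pink, settle, and measure with the wrist camera.

```bash
cat > wm.py <<'E'
from meas import *
import plan,sys
def wm(tag,items):
    s=env.state(); c=env.read_camera("wrist"); cv2.imwrite(f"pics/{tag}.png",c["image"])
    T=np.eye(4);T[:3,:3]=R.from_euler('xyz',s["tcp_rot"]).as_matrix();T[:3,3]=s["eef_pos"]
    P=cloud(c,T@np.array(c["tool_from_camera"]))
    for n,x,y,z in items:
        q=P[(np.hypot(P[...,0]-x,P[...,1]-y)<38)&(abs(P[...,2]-z)<5)]
        print(n,len(q), circ(q[:,:2]) if len(q)>5 else '',np.median(q[:,2]).round(1) if len(q) else '')
    return P
E
python3 -m pendant '[[[1,0.019,0.039,0,0.14],[1,0.038,0.078,0,0.28],[1,0.057,0.117,0,0.42],[1,0.075,0.155,0,0.56],[1,0.09,0.19,0,0.7],[1,0.103,0.2135,0,0.813],[1,0.103,0.2135,0,0.813],[1,0.103,0.2135,0,0.813]]]'
python3 -m pendant '[[[1,0,0,0,0],[1,0,0,0,0],[1,0,0,0,0],[1,0,0,0,0],[1,0,0,0,0],[1,0,0,0,0],[1,0,0,0,0],[1,0,0,0,0]]]'
python3 - <<'E'
from wm import *
wm("w1",[("pink",651,66,120),("white",611,-61.5,120),("pot",631,1,62)]); plan.st()
E
```

```text
t: 9.95
eef_pos: [649.2, 65.8, 228.0]
tcp_rot: [-3.141, 0.0, 1.297]
ft_force: [0.8, 0.5, 1.2]
opening: 1.001
t: 10.75
eef_pos: [649.5, 65.6, 228.6]
tcp_rot: [-3.142, -0.0, 1.294]
ft_force: [-0.6, 0.3, -0.9]
opening: 0.999
pink 814 [653.   67.8  29.6] 120.6
white 325 [612.8 -58.9  29.3] 120.4
pot 431 [632.7   3.4  27.5] 62.3
10.8 [649.5  65.6 228.6] [-3.1415e+00 -1.0000e-04  1.2939e+00] [-0.2 -0.4  1. ] 1.0 j [-0.    0.49  1.43  0.    1.22  0.28]
```

View pics/w1.png

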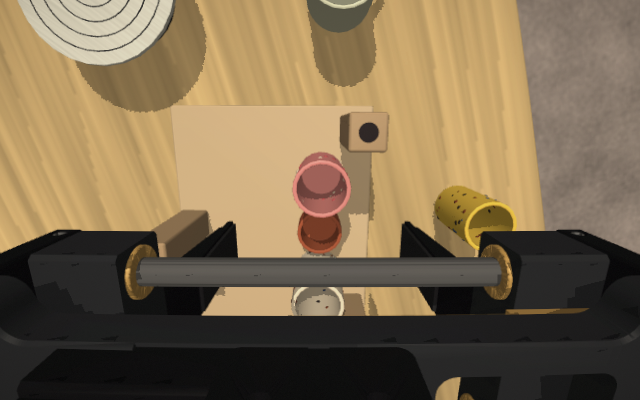

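The wrist view shows pink at (321,188), centred between the jaws, with the pot at (320,230) and white at (318,300). The fingers come down clear of the pot and the post. Grip pink.

```bash
python3 -m pendant '[[[1,0.0015,0.0024,0.03,0],[1,0.0015,0.0024,0.07,0],[1,0.0015,0.0024,0.11,0],[1,0.0015,0.0024,0.135,0],[1,0.0015,0.0024,0.148,0],[1,0.0015,0.0024,0.148,0],[1,0.0015,0.0024,0.148,0],[0.7,0.0015,0.0024,0.148,0]]]'
python3 -m pendant '[[[0.5,0,0,0,0],[0.5,0,0,0,0],[0.5,0,0,0,0],[0.5,0,0,0,0],[0.5,0,0,0,0],[0.5,0,0,0,0],[0.5,0,0,0,0],[0.5,0,0,0,0]]]'; python3 plan.py 652.2,66.4,232,1.294 476,-322,232,0.085
```

```text
t: 11.6
eef_pos: [653.1, 66.5, 82.3]
tcp_rot: [3.139, -0.001, 1.294]
ft_force: [0.1, 0.2, -0.2]
opening: 0.956
t: 12.4
eef_pos: [652.5, 66.4, 80.8]
tcp_rot: [3.141, -0.0, 1.294]
ft_force: [1.1, 0.1, 3.1]
opening: 0.625
12.4 [652.5  66.4  80.8] [ 3.1411e+00 -2.0000e-04  1.2938e+00] [1.1 0.1 3.1] 0.625 j [0.   0.64 1.58 0.   0.92 0.28]
shift [-1.000e-04 -3.000e-04 -1.512e-01] turn -0.0 rows 3.0
shift [-0.4218 -0.0634 -0.    ] turn 1.209 rows 8.5
```

```bash
python3 -m pendant '[[[0.5,0,0,-0.01,0],[0.5,0,0,-0.03,0],[0.5,0,0,-0.06,0],[0.5,0,0,-0.095,0],[0.5,0,0,-0.125,0],[0.5,-0.01,-0.0015,-0.145,0],[0.5,-0.03,-0.0045,-0.151,0],[0.5,-0.06,-0.009,-0.151,0]]]'
python3 -m pendant '[[[0.5,-0.04,-0.006,0,0.13],[0.5,-0.08,-0.012,0,0.27],[0.5,-0.12,-0.018,0,0.41],[0.5,-0.165,-0.0245,0,0.55],[0.5,-0.21,-0.0315,0,0.69],[0.5,-0.255,-0.038,0,0.83],[0.5,-0.295,-0.044,0,0.97],[0.5,-0.32,-0.048,0,1.1]]]'
python3 -m pendant '[[[0.5,0,0,0,0.05],[0.5,0,0,0,0.1],[0.5,0,0,0,0.109],[0.5,0,0,0,0.109],[0.5,0,0,0,0.109],[0.5,0,0,0,0.109],[0.5,0,0,0,0.109],[0.5,0,0,0,0.109]]]'; python3 plan.py 476,-322,79.5,0.085
```

```text
t: 13.2
eef_pos: [626.6, 10.7, 232.0]
tcp_rot: [3.141, -0.0, 1.295]
ft_force: [0.2, -0.8, -1.9]
opening: 0.629
t: 14.0
eef_pos: [490.9, -286.0, 230.7]
tcp_rot: [-3.14, 0.002, 0.186]
ft_force: [-0.0, -0.1, -1.6]
opening: 0.628
t: 14.8
eef_pos: [493.6, -283.4, 231.6]
tcp_rot: [-3.141, 0.0, 0.085]
ft_force: [0.0, 0.8, -1.4]
opening: 0.625
14.8 [ 493.6 -283.4  231.6] [-3.1415  0.      0.0853] [ 0.   0.8 -1.4] 0.625 j [-0.64  0.37  1.64  0.    1.14  0.85]
shift [-0.0208  0.037   0.1521] turn 0.0 rows 3.2
```

```bash
python3 -m pendant '[[[0.5,-0.0208,0.037,0,0],[0.5,-0.0208,0.037,0.04,0],[0.5,-0.0208,0.037,0.08,0],[0.5,-0.0208,0.037,0.115,0],[0.5,-0.0208,0.037,0.138,0],[0.5,-0.0208,0.037,0.147,0],[0.5,-0.0208,0.037,0.15,0],[0.5,-0.0208,0.037,0.151,0]]]'
python3 -m pendant '[[[0.5,0,0,0.0005,0],[0.5,0,0,0.001,0],[0.5,0,0,0.0015,0],[0.5,0,0,0.002,0],[0.5,0,0,0.002,0],[0.5,0,0,0.002,0],[0.5,0,0,0.002,0],[0.5,0,0,0.002,0]]]'; python3 plan.py
```

```text
t: 15.6
eef_pos: [476.4, -322.4, 81.3]
tcp_rot: [3.141, -0.001, 0.085]
ft_force: [0.1, -0.6, -1.3]
opening: 0.627
t: 16.4
eef_pos: [476.1, -322.3, 78.8]
tcp_rot: [3.141, -0.0, 0.085]
ft_force: [-0.4, -0.9, 1.5]
opening: 0.626
16.4 [ 476.1 -322.3   78.8] [ 3.1413e+00 -4.0000e-04  8.4800e-02] [-0.4 -0.9  1.5] 0.626 j [-0.71  0.55  1.79  0.    0.8   0.78]
```

```bash
python3 -m pendant '[[[1,0,0,0,0],[1,0,0,0,0],[1,0,0,0,0],[1,0,0,0,0],[1,0,0,-0.02,0],[1,0,0,-0.06,0],[1,0,0,-0.105,0],[1,0,0,-0.15,0]]]'
python3 plan.py 612.3,-61.3,229,1.294
```

```text
t: 17.2
eef_pos: [475.6, -321.9, 230.1]
tcp_rot: [-3.141, 0.0, 0.085]
ft_force: [0.7, -1.3, 0.5]
opening: 0.999
17.2 [ 475.6 -321.9  230.1] [-3.141e+00  4.000e-04  8.480e-02] [ 0.7 -1.3  0.5] 0.999 j [-0.71  0.37  1.62  0.    1.14  0.78]
shift [ 0.1582 -0.2481  0.0011] turn -1.209 rows 8.1
```

```bash
python3 -m pendant '[[[1,0.02,-0.031,0,-0.14],[1,0.04,-0.062,0,-0.28],[1,0.06,-0.093,0,-0.42],[1,0.08,-0.125,0,-0.56],[1,0.1,-0.156,0,-0.7],[1,0.12,-0.187,0,-0.84],[1,0.14,-0.22,0,-0.98],[1,0.1582,-0.248,0,-1.12]]]'
python3 -m pendant '[[[1,0,0,0,-0.05],[1,0,0,0,-0.089],[1,0,0,0,-0.089],[1,0,0,0,-0.089],[1,0,0,0,-0.089],[1,0,0,0,-0.089],[1,0,0,0,-0.089],[1,0,0,0,-0.089]]]'
python3 - <<'E'
from wm import *
wm("w2",[("white",611,-61.5,120),("pot",631,1,62)]); plan.st()
c=env.read_camera("top"); P=cloud(c); cv2.imwrite("pics/top1.png",c["image"])
for n,x,y,z in[("blueB",385,-330,118),("pinkB",476,-322,118)]:
    q=P[(np.hypot(P[...,0]-x,P[...,1]-y)<38)&(abs(P[...,2]-z)<5)]
    print(n,len(q), circ(q[:,:2]) if len(q)>5 else '',np.median(q[:,2]))
E
```

```text
t: 18.0
eef_pos: [613.1, -59.8, 228.6]
tcp_rot: [-3.142, -0.0, 1.211]
ft_force: [-0.3, -1.0, 0.0]
opening: 1.0
t: 18.8
eef_pos: [612.5, -61.8, 228.7]
tcp_rot: [3.141, -0.0, 1.293]
ft_force: [0.9, 0.2, 0.2]
opening: 1.001
white 819 [612.6 -59.4  29.6] 120.5
pot 611 [632.3   1.6  28. ] 62.8
18.85 [612.5 -61.7 228.6] [ 3.1415e+00 -1.0000e-04  1.2935e+00] [ 0.6  0.5 -0.1] 1.0 j [-0.21  0.44  1.52  0.    1.18  0.07]
blueB 256 [ 389.7 -331.5   29.6] 116.86702899725677
pinkB 243 [ 475.  -321.    29.4] 117.09869573408184
```

View pics/top1.png

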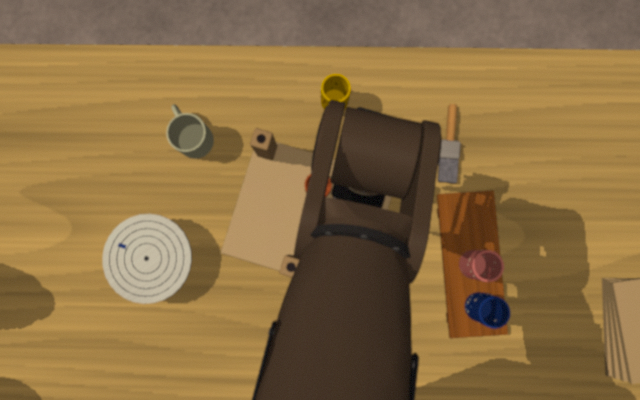

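Pink (485,265) and blue (493,312) stand upright on the board. Now white.

```bash
python3 -m pendant '[[[1,0.001,-0.0008,0.03,0],[1,0.001,-0.0008,0.07,0],[1,0.001,-0.0008,0.11,0],[1,0.001,-0.0008,0.135,0],[1,0.001,-0.0008,0.148,0],[1,0.001,-0.0008,0.148,0],[1,0.001,-0.0008,0.148,0],[0.7,0.001,-0.0008,0.148,0]]]'
python3 -m pendant '[[[0.5,0,0,0,0],[0.5,0,0,0,0],[0.5,0,0,0,0],[0.5,0,0,0,0],[0.5,0,0,0,0],[0.5,0,0,0,0],[0.5,0,0,0,0],[0.5,0,0,0,0]]]'; python3 plan.py 612,-61,232,1.294 568,-314,232,0.085
```

```text
t: 19.7
eef_pos: [612.9, -60.6, 82.1]
tcp_rot: [3.139, -0.0, 1.294]
ft_force: [-0.2, -0.9, -1.1]
opening: 0.958
t: 20.5
eef_pos: [612.3, -60.5, 80.8]
tcp_rot: [3.141, -0.0, 1.294]
ft_force: [0.4, -0.3, 3.9]
opening: 0.624
20.5 [612.3 -60.5  80.8] [ 3.1411e+00 -1.0000e-04  1.2939e+00] [ 0.4 -0.3  3.9] 0.624 j [-0.21  0.59  1.69  0.    0.86  0.07]
shift [-6.000e-04 -1.000e-04 -1.512e-01] turn -0.0 rows 3.0
shift [-0.2554  0.0268  0.    ] turn 1.209 rows 8.1
```

```bash
python3 -m pendant '[[[0.5,0,0,-0.01,0],[0.5,0,0,-0.03,0],[0.5,0,0,-0.06,0],[0.5,0,0,-0.095,0],[0.5,0,0,-0.125,0],[0.5,0,0,-0.145,0],[0.5,0,0,-0.151,0],[0.5,0,0,-0.151,0]]]'
python3 -m pendant '[[[0.5,-0.03,0.003,0,0.14],[0.5,-0.062,0.0065,0,0.28],[0.5,-0.095,0.01,0,0.42],[0.5,-0.13,0.0137,0,0.56],[0.5,-0.165,0.0174,0,0.7],[0.5,-0.2,0.021,0,0.84],[0.5,-0.235,0.0247,0,0.98],[0.5,-0.255,0.0268,0,1.1]]]'
python3 -m pendant '[[[0.5,0,0,0,0.05],[0.5,0,0,0,0.1],[0.5,0,0,0,0.109],[0.5,0,0,0,0.109],[0.5,0,0,0,0.109],[0.5,0,0,0,0.109],[0.5,0,0,0,0.109],[0.5,0,0,0,0.109]]]'; python3 plan.py 568,-314,79.5,0.085
```

```text
t: 21.3
eef_pos: [612.0, -60.4, 232.0]
tcp_rot: [3.141, -0.0, 1.294]
ft_force: [0.5, 0.4, -2.1]
opening: 0.622
t: 22.1
eef_pos: [566.8, -315.2, 229.5]
tcp_rot: [-3.14, 0.002, 0.187]
ft_force: [-0.2, 1.0, -2.5]
opening: 0.625
t: 22.9
eef_pos: [568.1, -313.0, 231.6]
tcp_rot: [-3.142, -0.0, 0.085]
ft_force: [0.5, -0.3, -1.2]
opening: 0.627
22.9 [ 568.1 -313.   231.6] [-3.1415e+00 -1.0000e-04  8.5100e-02] [ 0.5 -0.3 -1.2] 0.627 j [-0.61  0.49  1.43  0.    1.22  0.88]
shift [-0.0002  0.001   0.1521] turn 0.0 rows 3.0
```

```bash
python3 -m pendant '[[[0.5,0,0.001,0.03,0],[0.5,0,0.001,0.07,0],[0.5,0,0.001,0.105,0],[0.5,0,0.001,0.13,0],[0.5,0,0.001,0.143,0],[0.5,0,0.001,0.148,0],[0.5,0,0.001,0.15,0],[0.5,0,0.001,0.151,0]]]'
python3 -m pendant '[[[0.5,0,0,0.0005,0],[0.5,0,0,0.001,0],[0.5,0,0,0.0015,0],[0.5,0,0,0.002,0],[0.5,0,0,0.002,0],[0.5,0,0,0.002,0],[0.5,0,0,0.002,0],[0.5,0,0,0.002,0]]]'; python3 plan.py
```

```text
t: 23.7
eef_pos: [568.7, -314.4, 81.7]
tcp_rot: [3.141, -0.001, 0.085]
ft_force: [1.0, -0.7, -1.2]
opening: 0.624
t: 24.5
eef_pos: [568.3, -314.1, 78.8]
tcp_rot: [3.141, -0.0, 0.085]
ft_force: [0.3, 0.3, 2.1]
opening: 0.624
24.5 [ 568.3 -314.1   78.8] [ 3.1414e+00 -4.0000e-04  8.4800e-02] [0.3 0.3 2.1] 0.624 j [-0.61  0.64  1.6   0.    0.91  0.88]
```

```bash
python3 -m pendant '[[[1,0,0,0,0],[1,0,0,0,0],[1,0,0,0,0],[1,0,0,0,0],[1,0,0,-0.02,0],[1,0,0,-0.06,0],[1,0,0,-0.105,0],[1,0,0,-0.14,0]]]'
python3 plan.py 631.5,2,219,1.294
```

```text
t: 25.3
eef_pos: [568.4, -314.2, 221.2]
tcp_rot: [3.141, -0.001, 0.085]
ft_force: [0.1, 0.3, 0.1]
opening: 0.994
25.3 [ 568.4 -314.2  221.2] [ 3.1407e+00 -1.2000e-03  8.4800e-02] [0.1 0.3 0.1] 0.994 j [-0.61  0.49  1.45  0.    1.2   0.88]
shift [ 0.0897 -0.3097  0.0022] turn -1.209 rows 8.1
```

```bash
python3 -m pendant '[[[1,0.011,-0.038,0,-0.14],[1,0.022,-0.077,0,-0.28],[1,0.033,-0.116,0,-0.42],[1,0.045,-0.155,0,-0.56],[1,0.056,-0.194,0,-0.7],[1,0.067,-0.232,0,-0.84],[1,0.079,-0.272,0,-0.98],[1,0.0897,-0.3097,0,-1.12]]]'
python3 -m pendant '[[[1,0,0,0,-0.05],[1,0,0,0,-0.089],[1,0,0,0,-0.089],[1,0,0,0,-0.089],[1,0,0,0,-0.089],[1,0,0,0,-0.089],[1,0,0,0,-0.089],[1,0,0,0,-0.089]]]'
python3 - <<'E'
from wm import *
wm("w3",[("pot",631,2,62)]); plan.st()
E
```

```text
t: 26.1
eef_pos: [631.5, 3.9, 218.7]
tcp_rot: [3.142, -0.0, 1.211]
ft_force: [-0.3, 0.6, -0.5]
opening: 1.0
t: 26.9
eef_pos: [631.3, 2.0, 218.6]
tcp_rot: [-3.142, -0.0, 1.293]
ft_force: [-0.2, -0.1, -0.4]
opening: 0.998
pot 565 [632.8   3.3  27.6] 62.5
26.95 [631.3   2.  218.6] [ 3.1416e+00 -1.0000e-04  1.2935e+00] [-1.1  0.3 -0.9] 1.0 j [-0.1   0.47  1.5   0.    1.17  0.18]
```

View pics/w3.png

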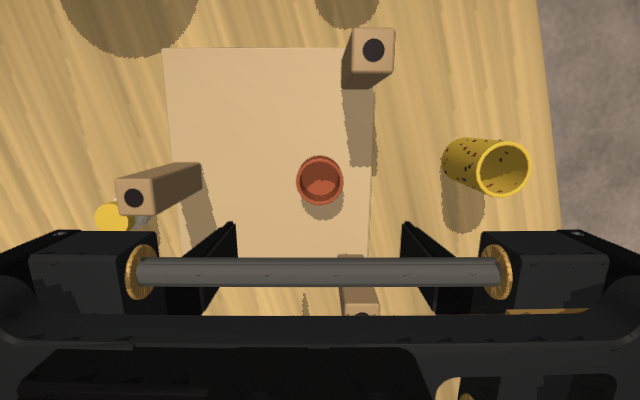

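```bash
python3 -c "
from h import *
print(np.round(env.read_camera('wrist')['tool_from_camera'],2))"
```

```text
[[  -0.     -0.97   -0.24   67.16]
 [   1.     -0.     -0.     -0.48]
 [   0.     -0.24    0.97 -202.11]
 [   0.      0.      0.      1.  ]]
```

The view shows the pot alone at (320,180), with clear space on all sides and the camera body well above the posts. Grip the pot.

```bash
python3 -m pendant '[[[1,0,0.0004,0.04,0],[1,0,0.0004,0.085,0],[1,0,0.0004,0.13,0],[1,0,0.0004,0.165,0],[1,0,0.0004,0.183,0],[1,0,0.0004,0.189,0],[1,0,0.0004,0.189,0],[0.7,0,0.0004,0.189,0]]]'
python3 -m pendant '[[[0.45,0,0,0,0],[0.45,0,0,0,0],[0.45,0,0,0,0],[0.45,0,0,0,0],[0.45,0,0,0,0],[0.45,0,0,0,0],[0.45,0,0,0,0],[0.45,0,0,0,0]]]'; python3 plan.py 631.5,2,200,1.294 478.1,343.5,200,1.294
```

```text
t: 27.8
eef_pos: [632.4, 2.0, 30.8]
tcp_rot: [3.14, -0.0, 1.294]
ft_force: [0.2, 0.9, 0.7]
opening: 0.958
t: 28.6
eef_pos: [631.4, 2.1, 29.5]
tcp_rot: [-3.141, 0.0, 1.294]
ft_force: [-1.2, 0.4, 0.6]
opening: 0.457
28.6 [631.4   2.1  29.5] [-3.1407  0.      1.2938] [-1.2  0.4  0.6] 0.457 j [-0.1   0.68  1.68  0.    0.79  0.18]
shift [-0.      0.0002 -0.1705] turn -0.0 rows 3.4
shift [ 0.2866 -0.2409 -0.    ] turn -0.0 rows 7.5
```

Opening is 0.457, but a 56 mm pot should stop the jaws near 0.59. That doesn't fit, so I'll look before lifting.

```bash
python3 - <<'E'
from wm import *
s=env.state()
P=wm("w4",[("pot",632,2,62)]); plan.st()
c=env.read_camera("scene"); im=c["image"][120:300,220:460]; cv2.imwrite("pics/s4.png",cv2.resize(im,None,fx=2.5,fy=2.5)); w=cv2.imread("pics/w4.png")
E
```

```text
pot 1034 [636.6   1.5  28.2] 63.7
28.65 [631.3   2.1  29.4] [-3.1406  0.      1.2938] [-1.   0.  -0.1] 0.45 j [-0.1   0.68  1.68  0.    0.79  0.18]
```

View pics/w4.png

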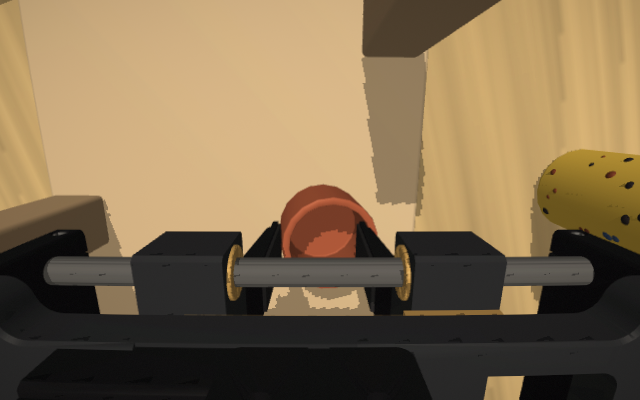

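View pics/s4.png

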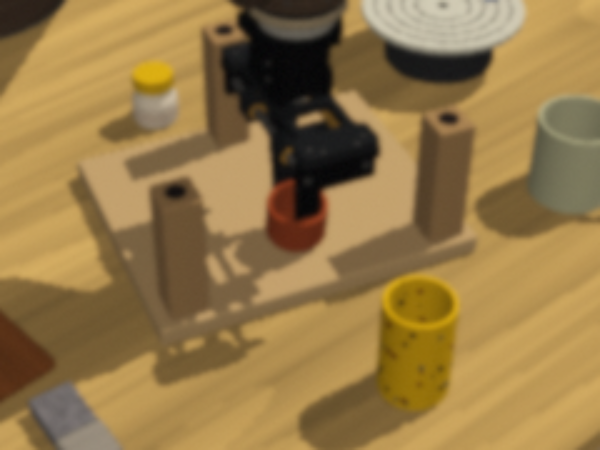

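The pot looks possibly tilted or off in the jaws. Checking by rim plane and a zoom.

```bash
python3 - <<'E'
from wm import *
P=wm("w5",[]); im=cv2.imread("pics/w5.png")
cv2.imwrite("pics/w5z.png",cv2.resize(im[160:320,240:420],None,fx=4,fy=3.7,interpolation=cv2.INTER_CUBIC)[:600])
# terracotta pixels: local coords relative to TCP along jaw (a) and tool x (b)
hsv=cv2.cvtColor(im,cv2.COLOR_BGR2HSV); m=((hsv[...,0]<9)|(hsv[...,0]>174))&(hsv[...,1]>120)&(hsv[...,2]>50)
q=P[m]; q=q[np.isfinite(q[:,0])&(np.hypot(q[:,0]-632,q[:,1]-2)<60)]
y=1.2938; d=q[:,:2]-[631.3,2.1]
a=d@[np.sin(y),-np.cos(y)]; b=d@[np.cos(y),np.sin(y)]
for lo in range(-40,45,8):
  s=(a>lo)&(a<lo+8)
  if s.sum()>10: print("a",lo,s.sum(),"z max",np.percentile(q[s,2],[2,50,98]).round(1),"b",np.percentile(b[s],[1,99]).round(1))
E
```

```text
a -24 544 z max [32.6 62.5 70.4] b [-12.2  20. ]
a -16 891 z max [30.8 39.6 69.9] b [-19.2  26. ]
a -8 856 z max [29.6 31.6 69.3] b [-21.5  31.3]
a 0 913 z max [ 28.5  30.3 151.3] b [-26.1  31.6]
a 8 847 z max [27.3 29.1 66.2] b [-20.9  28.2]
a 16 735 z max [26.3 28.6 64.9] b [-17.8  26. ]
a 24 224 z max [27.1 62.2 81.3] b [-7.9 19.5]
```

View pics/w5z.png

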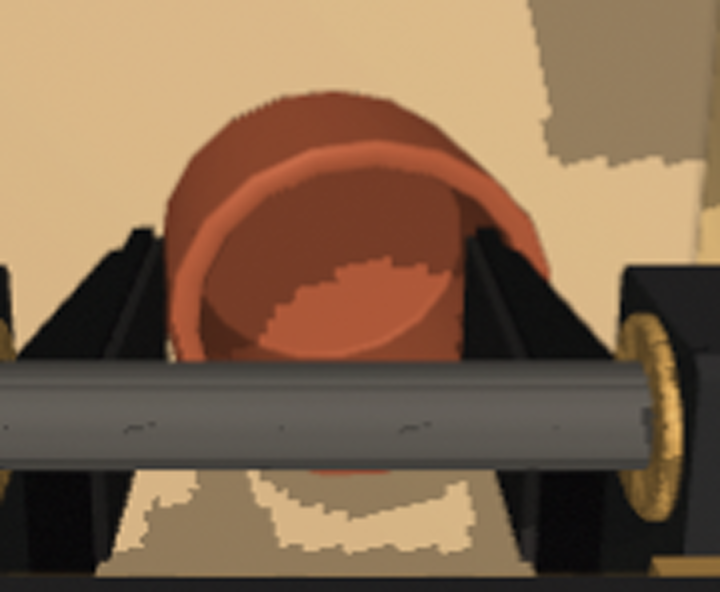

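```bash
python3 - <<'E'
from wm import *
P=wm("w6",[]); s=env.state(); print(s["opening"],s["ft_force"].round(1))
y=1.2938
def L(zx,zy):
    u,v=int(240+zx/4),int(160+zy/3.7); p=P[v,u]; d=p[:2]-[631.3,2.1]
    return (zx,zy),"a",(d@[np.sin(y),-np.cos(y)]).round(1),"b",(d@[np.cos(y),np.sin(y)]).round(1),"z",p[2].round(1)
for n,z in [("Rtip",(490,240)),("Rin",(475,300)),("Rout",(520,300)),("Ltip",(150,240)),("Lin",(158,300)),("rimR",(540,262)),("rimR2",(500,205)),("rimTop",(370,150)),("rimL",(190,290)),("rimL2",(183,345)),("wallTop",(330,100)),("innerR",(440,220)),("gapR",(462,190))]: print(n,*L(*z))
E
```

```text
0.44994878699722884 [-0.7 -1.   0.2]
Rtip (490, 240) a 23.8 b 13.2 z 67.2
Rin (475, 300) a 21.2 b 5.2 z 72.5
Rout (520, 300) a 24.1 b 13.1 z 92.8
Ltip (150, 240) a -23.2 b 13.2 z 67.2
Lin (158, 300) a -21.6 b 5.4 z 72.9
rimR (540, 262) a 32.2 b 7.6 z 61.4
rimR2 (500, 205) a 25.9 b 17.1 z 63.1
rimTop (370, 150) a 7.2 b 26.3 z 65.2
rimL (190, 290) a -17.5 b 6.0 z 70.0
rimL2 (183, 345) a -19.0 b -3.2 z 69.1
wallTop (330, 100) a 2.0 b 28.4 z 39.6
innerR (440, 220) a 21.2 b 3.8 z 27.7
gapR (462, 190) a 20.2 b 19.4 z 62.9
```

The pot got pulled off-centre, with the back finger ending up inside the rim and the pot tilted about 8°, so this is not a real grasp. I won't lift. I'll ease open a little so the pot settles, then check.

```bash
cat > pot.py <<'E'
from wm import *
def pot(tag):
    P=wm(tag,[]); im=cv2.imread(f"pics/{tag}.png"); s=env.state(); y=s["tcp_rot"][2]; t=s["eef_pos"]
    hsv=cv2.cvtColor(im,cv2.COLOR_BGR2HSV); m=((hsv[...,0]<9)|(hsv[...,0]>174))&(hsv[...,1]>120)&(hsv[...,2]>50)
    q=P[m]; q=q[np.isfinite(q[:,0])&(np.hypot(*(q[:,:2]-t[:2]).T)<75)&(q[:,2]<100)]
    d=q[:,:2]-t[:2]; a=d@[np.sin(y),-np.cos(y)]; b=d@[np.cos(y),np.sin(y)]
    print("all a",np.percentile(a,[.5,99.5]).round(1),"b",np.percentile(b,[.5,99.5]).round(1))
    for lo in range(-48,48,12):
        k=(a>lo)&(a<lo+12)
        if k.sum()>30: print("a",lo,"z 2/98%",np.percentile(q[k,2],[2,98]).round(1))
    r=q[q[:,2]>56]; print("rim fit",circ(r[:,:2]) if len(r)>20 else '')
    plan.st()
if __name__=="__main__": pot(sys.argv[1])
E
python3 -m pendant '[[[0.46,0,0,0,0],[0.47,0,0,0,0],[0.48,0,0,0,0],[0.49,0,0,0,0],[0.5,0,0,0,0],[0.5,0,0,0,0],[0.5,0,0,0,0],[0.5,0,0,0,0]]]'; python3 pot.py w7
```

```text
t: 29.6
eef_pos: [631.8, 2.0, 29.6]
tcp_rot: [3.141, -0.0, 1.294]
ft_force: [-0.5, -0.1, -1.0]
opening: 0.496
all a [-21.8  30.6] b [-20.8  29.7]
a -24 z 2/98% [32.3 71. ]
a -12 z 2/98% [30.3 69.6]
a 0 z 2/98% [28.4 67.6]
a 12 z 2/98% [26.7 65.7]
a 24 z 2/98% [26.8 73.2]
rim fit [639.    3.4  26.7]
29.65 [631.7   2.   29.6] [-3.1416e+00 -1.0000e-04  1.2938e+00] [-0.7  0.9  0.4] 0.501 j [-0.1   0.68  1.68  0.    0.79  0.18]
```

```bash
python3 -m pendant '[[[0.51,0,0,0,0],[0.52,0,0,0,0],[0.53,0,0,0,0],[0.54,0,0,0,0],[0.55,0,0,0,0],[0.56,0,0,0,0],[0.57,0,0,0,0],[0.58,0,0,0,0]]]'; python3 pot.py w8
python3 - <<'E'
import cv2,numpy as np
im=cv2.imread("pics/w8.png")
cv2.imwrite("pics/w8z.png",cv2.resize(im[160:320,230:430],None,fx=3.6,fy=3.6,interpolation=cv2.INTER_CUBIC))
E
```

```text
t: 30.45
eef_pos: [631.7, 2.0, 29.6]
tcp_rot: [-3.142, -0.0, 1.294]
ft_force: [-0.6, 0.3, -0.5]
opening: 0.576
all a [-18.9  34. ] b [-21.   29.5]
a -24 z 2/98% [33.9 71.5]
a -12 z 2/98% [31.1 70.6]
a 0 z 2/98% [29.1 68.2]
a 12 z 2/98% [26.9 66.4]
a 24 z 2/98% [26.5 65.1]
rim fit [642.    1.8  27.3]
30.5 [631.7   2.   29.6] [ 3.1416e+00 -1.0000e-04  1.2938e+00] [ 0.2 -1.   0. ] 0.574 j [-0.1   0.68  1.68  0.    0.79  0.18]
```

View pics/w8z.png

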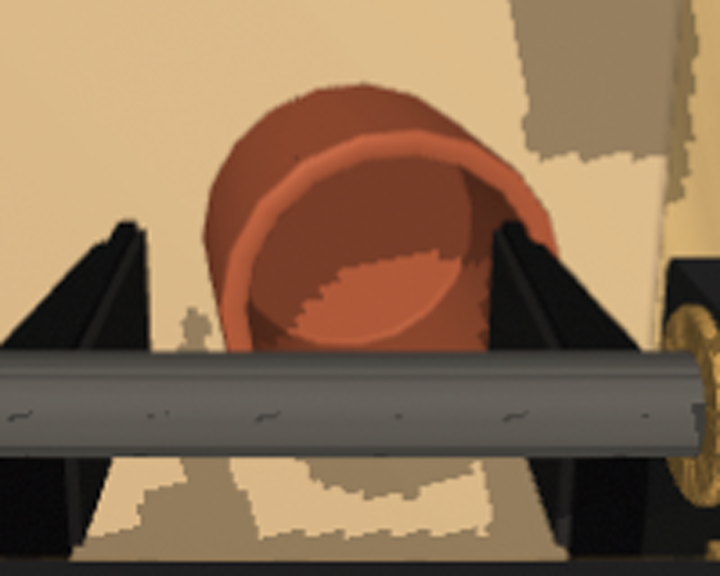

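The pot follows the back finger with its left side about 8 mm up, and the front finger is free. I'll ease the back finger inward so its outer side comes off the wall.

```bash
python3 -m pendant '[[[0.57,0,0,0,0],[0.56,0,0,0,0],[0.55,0,0,0,0],[0.54,0,0,0,0],[0.53,0,0,0,0],[0.52,0,0,0,0],[0.52,0,0,0,0],[0.52,0,0,0,0]]]'; python3 pot.py w9
```

```text
t: 31.3
eef_pos: [631.8, 2.0, 29.6]
tcp_rot: [3.142, -0.0, 1.294]
ft_force: [-0.2, -0.1, 0.8]
opening: 0.516
all a [-19.3  31.6] b [-21.   29.4]
a -24 z 2/98% [30.7 68.7]
a -12 z 2/98% [29.2 67.6]
a 0 z 2/98% [27.8 66.3]
a 12 z 2/98% [26.7 65. ]
a 24 z 2/98% [26.2 71.4]
rim fit [640.    3.2  26.5]
31.35 [631.7   2.   29.6] [ 3.1415e+00 -1.0000e-04  1.2938e+00] [-0.3  0.9  0.2] 0.52 j [-0.1   0.68  1.68  0.    0.79  0.18]
```

Tilt decreased, so this direction works. Continue slightly.

```bash
python3 -m pendant '[[[0.51,0,0,0,0],[0.5,0,0,0,0],[0.49,0,0,0,0],[0.48,0,0,0,0],[0.47,0,0,0,0],[0.46,0,0,0,0],[0.46,0,0,0,0],[0.46,0,0,0,0]]]'; python3 pot.py w10
```

```text
t: 32.15
eef_pos: [631.7, 2.0, 29.6]
tcp_rot: [-3.142, -0.0, 1.294]
ft_force: [-0.6, -0.2, -0.9]
opening: 0.456
all a [-20.6  29.3] b [-21.2  29.5]
a -24 z 2/98% [27.6 65.6]
a -12 z 2/98% [27.  64.9]
a 0 z 2/98% [26.5 64.4]
a 12 z 2/98% [26.2 64. ]
a 24 z 2/98% [26.2 77.6]
rim fit [637.6   3.9  26.5]
32.2 [631.7   2.   29.6] [-3.1416e+00 -1.0000e-04  1.2938e+00] [-0.5  0.7  0. ] 0.459 j [-0.1   0.68  1.68  0.    0.79  0.18]
```

```bash
python3 -m pendant '[[[0.46,0,-0.001,0,0],[0.46,0,-0.002,0,0],[0.46,0,-0.003,0,0],[0.46,0,-0.004,0,0],[0.46,0,-0.005,0,0],[0.46,0,-0.005,0,0],[0.46,0,-0.005,0,0],[0.46,0,-0.005,0,0]]]'; python3 pot.py w11
```

```text
t: 33.0
eef_pos: [627.0, 3.4, 29.7]
tcp_rot: [3.141, -0.0, 1.294]
ft_force: [-0.0, -0.9, 0.2]
opening: 0.462
all a [-16.7  34.9] b [-21.   29.9]
a -24 z 2/98% [27.2 63.9]
a -12 z 2/98% [25.9 63.6]
a 0 z 2/98% [25.8 63.4]
a 12 z 2/98% [25.7 63.4]
a 24 z 2/98% [25.9 81. ]
rim fit [636.9   4.2  26.7]
33.05 [627.    3.4  29.6] [ 3.1415e+00 -1.0000e-04  1.2938e+00] [ 0.3 -0.  -0. ] 0.46 j [-0.1   0.67  1.69  0.    0.78  0.18]
```

Upright again (rim level within 0.5 mm). Back off the wall a little more, then raise straight out.

```bash
python3 -m pendant '[[[0.46,0,-0.0015,0,0],[0.46,0,-0.003,0,0],[0.46,0,-0.003,0,0],[0.46,0,-0.003,-0.005,0],[0.46,0,-0.003,-0.01,0],[0.46,0,-0.003,-0.015,0],[0.46,0,-0.003,-0.02,0],[0.46,0,-0.003,-0.02,0]]]'; python3 pot.py w12
```

```text
t: 33.85
eef_pos: [624.5, 4.2, 50.6]
tcp_rot: [3.14, -0.0, 1.294]
ft_force: [0.8, -0.6, 0.7]
opening: 0.458
all a [-13.8  38.1] b [-21.3  29.9]
a -24 z 2/98% [46.4 64.1]
a -12 z 2/98% [26.  63.7]
a 0 z 2/98% [25.8 63.3]
a 12 z 2/98% [25.7 63.4]
a 24 z 2/98% [25.8 63.8]
a 36 z 2/98% [61.6 64.2]
rim fit [636.8   4.8  26.4]
33.9 [624.2   4.2  50.1] [ 3.1408e+00 -3.0000e-04  1.2938e+00] [-1.3  0.7  0.9] 0.46 j [-0.1   0.64  1.69  0.    0.81  0.18]
```

```bash
python3 -m pendant '[[[0.46,0,0,-0.01,0],[0.46,0,0,-0.025,0],[0.46,0,0,-0.06,0],[0.8,0,0,-0.1,0],[1,0,0,-0.14,0],[1,0,0,-0.17,0],[1,0,0,-0.17,0],[1,0,0,-0.17,0]]]'
python3 -m pendant '[[[1,0,0,0,0],[1,0,0,0,0],[1,0,0,0,0],[1,0,0,0,0],[1,0,0,0,0],[1,0,0,0,0],[1,0,0,0,0],[1,0,0,0,0]]]'
python3 pot.py w13; cp pics/w13.png pics/v13.png; python3 - <<'E'
import sys; sys.path.insert(0,'.')
from meas import *
c=env.read_camera("top"); P=cloud(c)
q=P[(np.hypot(P[...,0]-637,P[...,1]-4)<40)&(abs(P[...,2]-61)<5)]; print("top",len(q),circ(q[:,:2]) if len(q)>8 else '')
c=env.read_camera("scene"); cv2.imwrite("pics/s13.png",cv2.resize(c["image"][120:260,240:430],None,fx=4,fy=4,interpolation=cv2.INTER_CUBIC))
E
```

```text
t: 34.7
eef_pos: [623.9, 4.2, 220.1]
tcp_rot: [3.141, -0.0, 1.294]
ft_force: [-0.3, -0.1, 0.2]
opening: 0.823
t: 35.5
eef_pos: [624.0, 4.2, 219.6]
tcp_rot: [-3.142, -0.0, 1.294]
ft_force: [-0.7, -0.3, 0.4]
opening: 0.999
all a [-13.1  37.7] b [-23.4  30.1]
a -12 z 2/98% [25.8 63.8]
a 0 z 2/98% [25.5 63.4]
a 12 z 2/98% [25.4 63.6]
a 24 z 2/98% [25.4 63.8]
a 36 z 2/98% [27.4 64.2]
rim fit [636.7   3.7  27. ]
35.55 [624.    4.2 219.6] [ 3.1415e+00 -1.0000e-04  1.2938e+00] [ 0.4 -0.1 -0.2] 1.0 j [-0.1   0.46  1.52  0.    1.17  0.18]
top 0
```

View pics/s13.png

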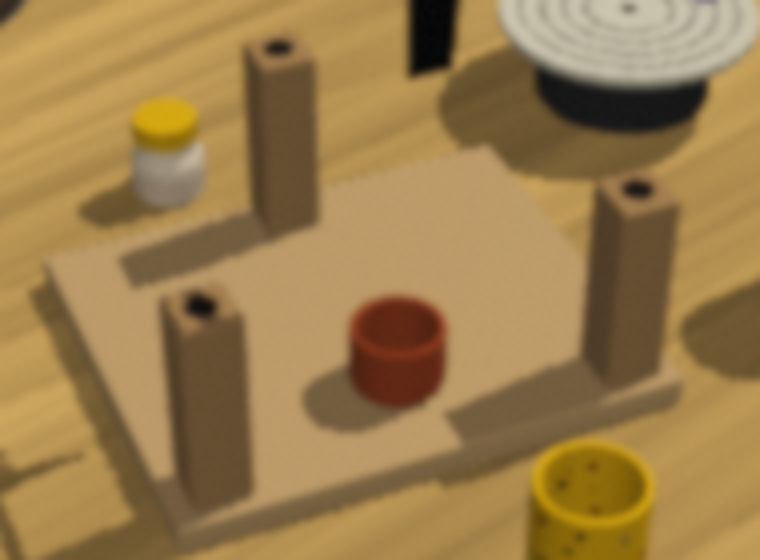

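The pot stands upright and whole at (397,350), with rim centre near (636,3), about 5 mm from its old spot. For the regrasp I'll go lower, near the stiff base, rotate the jaws a little, and close only slightly past the pot's width in small steps.

```bash
python3 -m pendant '[[[1,0.0021,0.0119,0,-0.1],[1,0.0021,0.0119,0.04,-0.2],[1,0.0021,0.0119,0.08,-0.2],[1,0.0021,0.0119,0.12,-0.2],[1,0.0021,0.0119,0.155,-0.2],[1,0.0021,0.0119,0.18,-0.2],[1,0.0021,0.0119,0.192,-0.2],[1,0.0021,0.0119,0.1955,-0.2]]]'
python3 -m pendant '[[[0.8,0,0,0.001,0],[0.72,0,0,0.001,0],[0.68,0,0,0.001,0],[0.66,0,0,0.001,0],[0.65,0,0,0.001,0],[0.64,0,0,0.001,0],[0.64,0,0,0.001,0],[0.64,0,0,0.001,0]]]'; python3 pot.py w14
```

```text
t: 36.45
eef_pos: [635.7, 3.0, 23.2]
tcp_rot: [-3.14, -0.0, 1.494]
ft_force: [-0.5, -0.3, 0.3]
opening: 1.001
t: 37.25
eef_pos: [636.0, 3.0, 23.1]
tcp_rot: [-3.142, -0.0, 1.494]
ft_force: [0.4, 0.9, -0.4]
opening: 0.64
all a [-25.5  26.6] b [-26.2  27.8]
a -36 z 2/98% [61.7 63.8]
a -24 z 2/98% [26.  63.6]
a -12 z 2/98% [25.8 63.5]
a 0 z 2/98% [25.8 63.5]
a 12 z 2/98% [25.8 63.6]
a 24 z 2/98% [33.2 64.2]
rim fit [636.6   3.2  27.4]
37.3 [636.    3.   23.1] [-3.1415e+00 -1.0000e-04  1.4938e+00] [-0.1  0.1 -0.3] 0.64 j [-0.1   0.69  1.67  0.    0.78 -0.02]
```

```bash
python3 -m pendant '[[[0.63,0,0,0,0],[0.62,0,0,0,0],[0.61,0,0,0,0],[0.6,0,0,0,0],[0.59,0,0,0,0],[0.58,0,0,0,0],[0.57,0,0,0,0],[0.57,0,0,0,0]]]'; python3 plan.py
python3 -m pendant '[[[0.56,0,0,0,0],[0.56,0,0,0,0],[0.56,0,0,0,0],[0.56,0,0,0,0],[0.56,0,0,0,0],[0.56,0,0,0,0],[0.56,0,0,0,0],[0.56,0,0,0,0]]]';  python3 pot.py w15
```

```text
t: 38.1
eef_pos: [636.2, 3.0, 23.2]
tcp_rot: [3.141, -0.0, 1.494]
ft_force: [1.2, 0.2, 0.3]
opening: 0.58
38.1 [636.2   3.   23.2] [ 3.1412e+00 -1.0000e-04  1.4938e+00] [1.2 0.2 0.3] 0.58 j [-0.1   0.69  1.67  0.    0.78 -0.02]
t: 38.9
eef_pos: [636.2, 3.0, 23.2]
tcp_rot: [3.141, -0.0, 1.494]
ft_force: [2.3, -0.1, 2.3]
opening: 0.582
all a [-27.2  26.3] b [-26.3  27.8]
a -36 z 2/98% [60.7 64.1]
a -24 z 2/98% [25.9 63.6]
a -12 z 2/98% [25.8 63.6]
a 0 z 2/98% [25.9 63.7]
a 12 z 2/98% [26.1 63.6]
a 24 z 2/98% [61.8 64.3]
rim fit [635.8   3.2  27.7]
38.95 [636.2   2.9  23.2] [ 3.1413e+00 -1.0000e-04  1.4937e+00] [1.7 1.6 1.1] 0.581 j [-0.1   0.69  1.67  0.    0.78 -0.02]
```

Now it stops on the pot (0.58, rim level). Test lift of 15 mm.

```bash
python3 -m pendant '[[[0.56,0,0,-0.002,0],[0.56,0,0,-0.004,0],[0.56,0,0,-0.007,0],[0.56,0,0,-0.011,0],[0.56,0,0,-0.015,0],[0.56,0,0,-0.015,0],[0.56,0,0,-0.015,0],[0.56,0,0,-0.015,0]]]';  python3 pot.py w16
```

```text
t: 39.75
eef_pos: [636.0, 3.0, 38.0]
tcp_rot: [-3.141, -0.0, 1.494]
ft_force: [-0.3, 0.5, -0.5]
opening: 0.581
all a [-27.2  26.4] b [-26.2  27.7]
a -36 z 2/98% [75.9 78.8]
a -24 z 2/98% [40.7 78.4]
a -12 z 2/98% [40.7 78.5]
a 0 z 2/98% [40.7 78.5]
a 12 z 2/98% [40.8 78.6]
a 24 z 2/98% [76.5 79. ]
rim fit [635.7   3.2  27.7]
39.8 [636.   3.  38.] [-3.1414e+00 -1.0000e-04  1.4938e+00] [-0.3  0.3 -1. ] 0.58 j [-0.1   0.67  1.66  0.    0.81 -0.02]
```

```bash
python3 -m pendant '[[[0.56,0,0,-0.01,0],[0.56,0,0,-0.035,0],[0.56,0,0,-0.07,0],[0.56,0,0,-0.105,0],[0.56,0,0,-0.14,0],[0.56,0.01,-0.0055,-0.157,0],[0.56,0.03,-0.0165,-0.162,0],[0.56,0.06,-0.0335,-0.162,0]]]'
python3 -m pendant '[[[0.56,0.033,-0.0185,0,0],[0.56,0.068,-0.038,0,0],[0.56,0.104,-0.058,0,0],[0.56,0.14,-0.0785,0,0],[0.56,0.176,-0.0985,0,0],[0.56,0.212,-0.119,0,0],[0.56,0.247,-0.1385,0,0],[0.56,0.267,-0.15,0,0]]]'
python3 -m pendant '[[[0.56,0,0,0,0],[0.56,0,0,0,0],[0.56,0,0,0,0],[0.56,0,0,0,0],[0.56,0,0,0,0],[0.56,0,0,0,0],[0.56,0,0,0,0],[0.56,0,0,0,0]]]'
python3 - <<'E'
from wm import *
P=wm("w17",[("pot",478,343.5,238)]); plan.st()
q=P[(abs(P[...,2]-64)<4)&(np.hypot(P[...,0]-478,P[...,1]-343)<130)]; print(len(q),q.min(0),q.max(0))
c=env.read_camera("top"); Q=cloud(c); 
E
```

```text
t: 40.6
eef_pos: [607.7, 65.0, 201.9]
tcp_rot: [3.139, -0.0, 1.492]
ft_force: [-0.2, 0.8, -1.6]
opening: 0.579
t: 41.4
eef_pos: [476.8, 345.4, 200.9]
tcp_rot: [3.141, -0.001, 1.495]
ft_force: [0.1, 0.3, -1.2]
opening: 0.578
t: 42.2
eef_pos: [478.3, 343.0, 200.1]
tcp_rot: [-3.142, -0.0, 1.494]
ft_force: [0.8, 0.1, -0.7]
opening: 0.579
pot 1916 [477.9 343.1  28. ] 239.6
42.25 [478.3 343.  200.1] [-3.1416 -0.      1.4937] [ 0.2  0.2 -0.9] 0.578 j [0.51 0.42 1.63 0.   1.09 0.59]
14614 [389.17850541 286.0563746   62.19386764] [568.3845535  434.29650495  67.98820488]
```

View pics/w17.png

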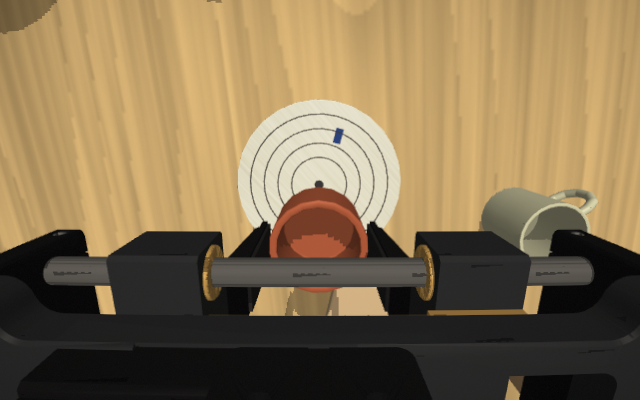

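The wheel's centre mark is at (319,185), in line with the pot at (319,240) along the jaws. Lower gently onto the wheel.

```bash
python3 -m pendant '[[[0.56,0.0009,0.0003,0.03,0],[0.56,0.0009,0.0003,0.065,0],[0.56,0.0009,0.0003,0.095,0],[0.56,0.0009,0.0003,0.115,0],[0.56,0.0009,0.0003,0.125,0],[0.56,0.0009,0.0003,0.129,0],[0.56,0.0009,0.0003,0.131,0],[0.56,0.0009,0.0003,0.1315,0]]]'
python3 -m pendant '[[[0.56,0,0,0.0005,0],[0.56,0,0,0.001,0],[0.56,0,0,0.0015,0],[0.56,0,0,0.0015,0],[0.56,0,0,0.0015,0],[0.56,0,0,0.0015,0],[0.56,0,0,0.0015,0],[0.56,0,0,0.0015,0]]]'; python3 pot.py w18
```

```text
t: 43.1
eef_pos: [479.0, 344.2, 69.4]
tcp_rot: [3.141, -0.001, 1.494]
ft_force: [0.1, 0.7, -0.8]
opening: 0.583
t: 43.9
eef_pos: [478.7, 344.0, 67.2]
tcp_rot: [3.142, -0.0, 1.494]
ft_force: [0.8, -0.4, 0.0]
opening: 0.581
all a [-23.4  23.2] b [-20.8  27.7]
a -24 z 2/98% [69.8 98.3]
a -12 z 2/98% [69.7 97.4]
a 0 z 2/98% [69.7 97.4]
a 12 z 2/98% [69.9 98.3]
rim fit [478.7 346.8  25.5]
43.95 [478.6 344.   67.2] [ 3.1415e+00 -1.0000e-04  1.4938e+00] [ 0.5  0.7 -0.1] 0.578 j [0.51 0.58 1.76 0.   0.8  0.59]
```

```bash
python3 -m pendant '[[[0.56,0,0,0.0004,0],[0.56,0,0,0.0006,0],[0.56,0,0,0.0006,0],[0.58,0,0,0.0006,0],[0.6,0,0,0.0006,0],[0.62,0,0,0.0006,0],[0.64,0,0,0.0006,0],[0.7,0,0,0.0006,0]]]'; python3 -m pendant '[[[0.8,0,0,0,0],[0.9,0,0,0,0],[0.9,0,0,-0.01,0],[0.9,0,0,-0.03,0],[0.9,0,0,-0.07,0],[0.9,0,0,-0.11,0],[0.9,0,0,-0.15,0],[1,0,0,-0.165,0]]]'; python3 pot.py w19; python3 plan.py 568,-314,231,0.085
```

```text
t: 44.75
eef_pos: [478.6, 344.0, 66.4]
tcp_rot: [-3.141, 0.0, 1.494]
ft_force: [0.0, 1.1, 0.4]
opening: 0.674
t: 45.55
eef_pos: [479.4, 344.5, 236.5]
tcp_rot: [3.137, -0.003, 1.494]
ft_force: [0.4, -0.2, -0.4]
opening: 0.944
all a [-23.9  22.2] b [-23.9  26.8]
a -24 z 2/98% [69.5 97.3]
a -12 z 2/98% [69.2 98. ]
a 0 z 2/98% [69.3 97.9]
a 12 z 2/98% [69.3 99.1]
rim fit [478.2 346.8  25.3]
45.6 [479.7 344.7 237.2] [ 3.1356 -0.0041  1.4939] [-0.5 -0.5  2.4] 0.97 j [0.51 0.39 1.58 0.   1.16 0.59]
45.6 [479.7 344.7 237.2] [ 3.1356 -0.0041  1.4939] [-0.5 -0.5  2.4] 0.97 j [0.51 0.39 1.58 0.   1.16 0.59]
shift [-0.6499  0.1386  0.0062] turn 1.409 rows 13.3
```

```bash
python3 -m pendant '[[[1,-0.041,0.009,0,0],[1,-0.082,0.018,0,0.1],[1,-0.123,0.027,0,0.2],[1,-0.164,0.036,0,0.3],[1,-0.205,0.044,0,0.4],[1,-0.246,0.053,0,0.5],[1,-0.287,0.062,0,0.6],[1,-0.325,0.069,0,0.7]]]'
python3 plan.py 568.3,-314.1,231,0.085
```

```text
t: 46.4
eef_pos: [522.2, 12.8, 231.3]
tcp_rot: [-3.141, 0.0, 0.789]
ft_force: [0.7, -0.7, 0.6]
opening: 1.002
46.4 [522.2  12.8 231.3] [-3.1413e+00  2.0000e-04  7.8940e-01] [ 0.7 -0.7  0.6] 1.002 j [-0.1   0.3   1.74  0.    1.1   0.68]
shift [-0.1996  0.263   0.0003] turn 0.704 rows 6.6
```

```bash
python3 -m pendant '[[[1,-0.028,0.037,0,0.1],[1,-0.056,0.074,0,0.2],[1,-0.084,0.111,0,0.31],[1,-0.112,0.148,0,0.42],[1,-0.14,0.185,0,0.52],[1,-0.166,0.22,0,0.61],[1,-0.19,0.25,0,0.69],[1,-0.1996,0.263,0,0.704]]]'
python3 -m pendant '[[[1,0,0,0,0],[1,0,0,0,0],[1,0,0,0,0],[1,0,0,0,0],[1,0,0,0,0],[1,0,0,0,0],[1,0,0,0,0],[1,0,0,0,0]]]'
python3 - <<'E'
from wm import *
c=env.read_camera("top"); P=cloud(c); cv2.imwrite("pics/top2.png",c["image"])
for n,x,y,z in[("potW",478.5,344,106),("wheel",478,344,64)]:
    q=P[(np.hypot(P[...,0]-x,P[...,1]-y)<(40 if z>70 else 105))&(abs(P[...,2]-z)<5)]
    print(n,len(q), circ(q[:,:2]) if len(q)>5 else '',np.median(q[:,2]))
wm("w20",[("white",568,-314,118),("pink",476,-322,118)]); plan.show(568.3,-314.1,78.8,0.0848); plan.st()
E
```

```text
t: 47.2
eef_pos: [569.5, -315.1, 230.6]
tcp_rot: [-3.141, 0.001, 0.085]
ft_force: [-0.6, 0.3, -0.6]
opening: 1.002
t: 48.0
eef_pos: [570.0, -312.0, 231.5]
tcp_rot: [-3.142, -0.0, 0.09]
ft_force: [1.6, 0.5, -0.1]
opening: 0.999
potW 218 [477.9 341.8  27.4] 105.24054266568493
wheel 5486 [478.2 343.4  89.3] 63.72192122039595
white 788 [ 567.9 -313.1   29.6] 118.5
pink 458 [ 476.1 -321.5   29.8] 118.2
shift [-0.0019  0.0018  0.1527] turn 0.005 rows 3.1
48.1 [ 570.  -312.1  231.5] [-3.1415 -0.      0.0898] [ 0.1  0.5 -0.2] 0.999 j [-0.6   0.49  1.43  0.    1.22  0.88]
```

View pics/top2.png

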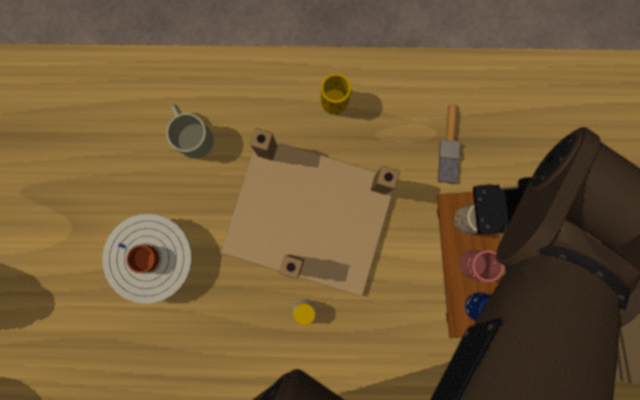

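The pot stands on the wheel at (143,258), within 2 mm of its axis, and the shelf is clear. Take white back first.

```bash
python3 -m pendant '[[[1,-0.0019,0.0018,0.02,0.005],[1,-0.0019,0.0018,0.06,0.005],[1,-0.0019,0.0018,0.1,0.005],[1,-0.0019,0.0018,0.13,0.005],[1,-0.0019,0.0018,0.148,0.005],[1,-0.0019,0.0018,0.1527,0.005],[1,-0.0019,0.0018,0.1527,0.005],[0.75,-0.0019,0.0018,0.1527,0.005]]]'
python3 -m pendant '[[[0.66,0,0,0,0],[0.64,0,0,0,0],[0.62,0,0,0,0],[0.6,0,0,0,0],[0.58,0,0,0,0],[0.58,0,0,0,0],[0.58,0,0,0,0],[0.58,0,0,0,0]]]'
python3 plan.py 568.3,-314.1,232,0.0848 612.3,-60.5,232,1.294
```

```text
t: 48.9
eef_pos: [568.8, -314.4, 80.0]
tcp_rot: [3.141, -0.001, 0.085]
ft_force: [-0.2, 0.3, -0.2]
opening: 0.963
t: 49.7
eef_pos: [568.4, -314.2, 79.1]
tcp_rot: [3.141, -0.0, 0.085]
ft_force: [-0.1, -1.1, 4.0]
opening: 0.625
49.7 [ 568.4 -314.2   79.1] [ 3.1412e+00 -5.0000e-04  8.4800e-02] [-0.1 -1.1  4. ] 0.625 j [-0.61  0.64  1.6   0.    0.91  0.88]
shift [-1.000e-04 -1.000e-04 -1.529e-01] turn -0.0 rows 3.1
shift [ 0.0653 -0.249  -0.    ] turn -1.209 rows 8.1
```

```bash
python3 -m pendant '[[[0.58,0,0,-0.01,0],[0.58,0,0,-0.03,0],[0.58,0,0,-0.06,0],[0.58,0,0,-0.095,0],[0.58,0,0,-0.125,0],[0.58,0,0,-0.145,0],[0.58,0,0,-0.153,0],[0.58,0,0,-0.153,0]]]'
python3 -m pendant '[[[0.58,0.0075,-0.03,0,-0.14],[0.58,0.0155,-0.06,0,-0.28],[0.58,0.024,-0.092,0,-0.42],[0.58,0.033,-0.126,0,-0.56],[0.58,0.042,-0.16,0,-0.7],[0.58,0.051,-0.194,0,-0.84],[0.58,0.06,-0.228,0,-0.98],[0.58,0.0653,-0.249,0,-1.12]]]'
python3 -m pendant '[[[0.58,0,0,0,-0.05],[0.58,0,0,0,-0.089],[0.58,0,0,0,-0.089],[0.58,0,0,0,-0.089],[0.58,0,0,0,-0.089],[0.58,0,0,0,-0.089],[0.58,0,0,0,-0.089],[0.58,0,0,0,-0.089]]]'
python3 plan.py 612.1,-60.7,81.1,1.294
```

```text
t: 50.5
eef_pos: [568.3, -314.0, 232.5]
tcp_rot: [3.141, -0.001, 0.085]
ft_force: [-0.7, 0.0, -1.4]
opening: 0.622
t: 51.3
eef_pos: [611.8, -57.9, 230.1]
tcp_rot: [-3.139, -0.0, 1.212]
ft_force: [0.5, -0.1, -2.0]
opening: 0.625
t: 52.1
eef_pos: [612.2, -60.5, 231.8]
tcp_rot: [3.142, -0.0, 1.294]
ft_force: [-1.3, -0.1, -1.0]
opening: 0.621
52.1 [612.2 -60.5 231.8] [ 3.1415e+00 -1.0000e-04  1.2935e+00] [-1.3 -0.1 -1. ] 0.621 j [-0.21  0.43  1.52  0.    1.19  0.07]
shift [-0.0002 -0.      0.1507] turn -0.0 rows 3.0
```

```bash
python3 -m pendant '[[[0.58,0,0,0.03,0],[0.58,0,0,0.07,0],[0.58,0,0,0.105,0],[0.58,0,0,0.128,0],[0.58,0,0,0.14,0],[0.58,0,0,0.146,0],[0.58,0,0,0.1485,0],[0.58,0,0,0.1495,0]]]'
python3 -m pendant '[[[0.58,0,0,0.0005,0],[0.58,0,0,0.001,0],[0.58,0,0,0.0015,0],[0.58,0,0,0.0015,0],[0.58,0,0,0.0015,0],[0.58,0,0,0.0015,0],[0.58,0,0,0.0015,0],[0.58,0,0,0.0015,0]]]'; python3 plan.py
```

```text
t: 52.9
eef_pos: [612.8, -60.5, 83.2]
tcp_rot: [3.14, -0.0, 1.294]
ft_force: [-0.5, -0.2, -2.0]
opening: 0.623
t: 53.7
eef_pos: [612.4, -60.4, 81.1]
tcp_rot: [3.141, -0.0, 1.294]
ft_force: [1.0, -0.7, 2.4]
opening: 0.623
53.7 [612.4 -60.4  81.1] [ 3.1411e+00 -1.0000e-04  1.2938e+00] [ 1.  -0.7  2.4] 0.623 j [-0.21  0.59  1.69  0.    0.86  0.07]
```

```bash
python3 -m pendant '[[[0.64,0,0,0,0],[0.7,0,0,0,0],[0.85,0,0,0,0],[1,0,0,0,0],[1,0,0,0,0],[1,0,0,-0.03,0],[1,0,0,-0.075,0],[1,0,0,-0.12,0]]]'
python3 -m pendant '[[[1,0,0,-0.03,0],[1,-0.02,0.0045,-0.03,0.13],[1,-0.055,0.0128,-0.03,0.27],[1,-0.09,0.021,-0.03,0.41],[1,-0.125,0.029,-0.03,0.55],[1,-0.16,0.037,-0.03,0.69],[1,-0.195,0.0455,-0.03,0.83],[1,-0.22,0.051,-0.03,0.96]]]'
python3 plan.py 476.1,-322.2,231,0.0848
```

```text
t: 54.5
eef_pos: [611.8, -60.3, 201.8]
tcp_rot: [-3.14, 0.0, 1.294]
ft_force: [-0.5, -0.4, 0.5]
opening: 1.001
t: 55.3
eef_pos: [600.7, -288.1, 230.5]
tcp_rot: [-3.141, 0.0, 0.327]
ft_force: [0.5, 0.2, -0.6]
opening: 1.001
55.3 [ 600.7 -288.1  230.5] [-3.1415e+00  2.0000e-04  3.2710e-01] [ 0.5  0.2 -0.6] 1.001 j [-0.55  0.51  1.39 -0.    1.24  0.7 ]
shift [-0.1289 -0.0078 -0.0005] turn 0.242 rows 2.6
```

```bash
python3 -m pendant '[[[1,-0.035,-0.002,0,0.08],[1,-0.07,-0.004,0,0.16],[1,-0.105,-0.006,0,0.242],[1,-0.1289,-0.0078,0,0.242],[1,-0.1289,-0.0078,0,0.242],[1,-0.1289,-0.0078,0,0.242],[1,-0.1289,-0.0078,0,0.242],[1,-0.1289,-0.0078,0,0.242]]]'
python3 plan.py 476.1,-322.2,79,0.0848
```

```text
t: 56.1
eef_pos: [477.5, -320.5, 230.6]
tcp_rot: [-3.141, 0.0, 0.093]
ft_force: [0.8, -0.7, -0.4]
opening: 0.997
56.1 [ 477.5 -320.5  230.6] [-3.1414  0.      0.0928] [ 0.8 -0.7 -0.4] 0.997 j [-0.71  0.38  1.62  0.    1.14  0.77]
shift [-0.0016  0.0016  0.1516] turn 0.008 rows 3.0
```

```bash
python3 -m pendant '[[[1,-0.0016,0.0016,0.02,0.008],[1,-0.0016,0.0016,0.06,0.008],[1,-0.0016,0.0016,0.1,0.008],[1,-0.0016,0.0016,0.13,0.008],[1,-0.0016,0.0016,0.147,0.008],[1,-0.0016,0.0016,0.1516,0.008],[1,-0.0016,0.0016,0.1516,0.008],[0.75,-0.0016,0.0016,0.1516,0.008]]]'
python3 -m pendant '[[[0.66,0,0,0,0],[0.64,0,0,0,0],[0.62,0,0,0,0],[0.6,0,0,0,0],[0.58,0,0,0,0],[0.58,0,0,0,0],[0.58,0,0,0,0],[0.58,0,0,0,0]]]'
python3 plan.py 476.1,-322.2,232,0.0848 652.3,66.4,232,1.294
```

```text
t: 56.9
eef_pos: [476.0, -322.8, 80.1]
tcp_rot: [3.141, -0.001, 0.084]
ft_force: [0.7, 0.2, 0.5]
opening: 0.96
t: 57.7
eef_pos: [475.5, -322.7, 79.5]
tcp_rot: [3.141, -0.0, 0.084]
ft_force: [-0.4, -0.0, 5.5]
opening: 0.629
57.7 [ 475.5 -322.7   79.5] [ 3.1412e+00 -4.0000e-04  8.3800e-02] [-0.4 -0.   5.5] 0.629 j [-0.71  0.55  1.79  0.    0.8   0.78]
shift [ 0.0007 -0.0005 -0.1525] turn -0.001 rows 3.1
shift [ 0.2085 -0.3723 -0.    ] turn -1.209 rows 8.5
```

```bash
python3 -m pendant '[[[0.58,0,0,-0.01,0],[0.58,0,0,-0.03,0],[0.58,0,0,-0.06,0],[0.58,0,0,-0.095,0],[0.58,0,0,-0.125,0],[0.58,0,0,-0.145,0],[0.58,0.01,-0.018,-0.1525,0],[0.58,0.025,-0.045,-0.1525,-0.1]]]'
python3 -m pendant '[[[0.58,0.02,-0.036,0,-0.14],[0.58,0.04,-0.072,0,-0.28],[0.58,0.06,-0.107,0,-0.42],[0.58,0.08,-0.143,0,-0.56],[0.58,0.1,-0.178,0,-0.7],[0.58,0.12,-0.214,0,-0.83],[0.58,0.138,-0.246,0,-0.97],[0.58,0.15,-0.268,0,-1.1]]]'
python3 -m pendant '[[[0.58,0,0,0,0],[0.58,0,0,0,0],[0.58,0,0,0,0],[0.58,0,0,0,0],[0.58,0,0,0,0],[0.58,0,0,0,0],[0.58,0,0,0,0],[0.58,0,0,0,0]]]'
python3 plan.py 652.1,65.9,81.5,1.294
```

```text
t: 58.5
eef_pos: [496.5, -276.0, 233.3]
tcp_rot: [3.14, -0.001, 0.182]
ft_force: [-0.0, 0.1, -2.0]
opening: 0.621
t: 59.3
eef_pos: [595.0, 17.8, 231.8]
tcp_rot: [-3.141, -0.0, 1.291]
ft_force: [0.5, -1.0, -1.4]
opening: 0.624
t: 60.1
eef_pos: [595.0, 15.1, 231.7]
tcp_rot: [-3.142, -0.0, 1.283]
ft_force: [-0.1, 0.7, -1.7]
opening: 0.629
60.1 [595.   15.1 231.7] [-3.1416e+00 -1.0000e-04  1.2835e+00] [-0.1  0.7 -1.7] 0.629 j [-0.09  0.4   1.57  0.    1.17  0.2 ]
shift [0.0649 0.0404 0.1502] turn -0.011 rows 3.4
```

```bash
python3 -m pendant '[[[0.58,0.02,0.0125,0,-0.01],[0.58,0.045,0.028,0,-0.01],[0.58,0.06,0.0375,0,-0.01],[0.58,0.0649,0.0404,0,-0.01],[0.58,0.0649,0.0404,0,-0.01],[0.58,0.0649,0.0404,0,-0.01],[0.58,0.0649,0.0404,0,-0.01],[0.58,0.0649,0.0404,0,-0.01]]]'
python3 -m pendant '[[[0.58,0,0,0.03,0],[0.58,0,0,0.07,0],[0.58,0,0,0.105,0],[0.58,0,0,0.128,0],[0.58,0,0,0.14,0],[0.58,0,0,0.146,0],[0.58,0,0,0.148,0],[0.58,0,0,0.149,0]]]'
python3 -m pendant '[[[0.58,0,0,0.0005,0],[0.58,0,0,0.001,0],[0.58,0,0,0.0015,0],[0.58,0,0,0.0015,0],[0.58,0,0,0.0015,0],[0.58,0,0,0.0015,0],[0.58,0,0,0.0015,0],[0.58,0,0,0.0015,0]]]'; python3 plan.py
```

```text
t: 60.9
eef_pos: [651.8, 65.5, 232.0]
tcp_rot: [3.141, -0.0, 1.293]
ft_force: [-0.4, 0.7, -1.2]
opening: 0.625
t: 61.7
eef_pos: [652.6, 66.1, 83.7]
tcp_rot: [3.14, -0.001, 1.294]
ft_force: [1.0, 0.3, -1.8]
opening: 0.625
t: 62.5
eef_pos: [652.3, 66.1, 81.5]
tcp_rot: [3.141, -0.0, 1.294]
ft_force: [-0.7, 0.2, 3.4]
opening: 0.628
62.5 [652.3  66.1  81.5] [ 3.1411e+00 -3.0000e-04  1.2938e+00] [-0.7  0.2  3.4] 0.628 j [0.   0.64 1.58 0.   0.92 0.28]
```

```bash
python3 -m pendant '[[[0.64,0,0,0,0],[0.7,0,0,0,0],[0.85,0,0,0,0],[1,0,0,0,0],[1,0,0,0,0],[1,0,0,-0.03,0],[1,0,0,-0.075,0],[1,0,0,-0.12,0]]]'
python3 -m pendant '[[[1,0,0,-0.029,0],[1,-0.02,-0.0065,-0.029,-0.14],[1,-0.055,-0.018,-0.029,-0.28],[1,-0.095,-0.031,-0.029,-0.42],[1,-0.135,-0.044,-0.029,-0.56],[1,-0.175,-0.057,-0.029,-0.7],[1,-0.215,-0.07,-0.029,-0.84],[1,-0.25,-0.081,-0.029,-0.98]]]'
python3 plan.py 385.2,-330.3,230,-3.0564
```

```text
t: 63.3
eef_pos: [651.7, 66.0, 202.2]
tcp_rot: [-3.14, 0.0, 1.294]
ft_force: [0.3, -0.2, -0.2]
opening: 0.999
t: 64.1
eef_pos: [504.5, -153.6, 230.3]
tcp_rot: [3.141, 0.0, 2.279]
ft_force: [0.6, -0.8, 1.7]
opening: 1.001
64.1 [ 504.5 -153.6  230.3] [3.1415e+00 1.0000e-04 2.2794e+00] [ 0.6 -0.8  1.7] 1.001 j [-0.42  0.3   1.73  0.    1.1  -1.13]
shift [-0.0565 -0.2056  0.0003] turn -0.947 rows 6.3
```

```bash
python3 -m pendant '[[[1,-0.009,-0.033,0,-0.14],[1,-0.018,-0.066,0,-0.28],[1,-0.027,-0.1,0,-0.42],[1,-0.036,-0.132,0,-0.56],[1,-0.046,-0.166,0,-0.7],[1,-0.054,-0.195,0,-0.84],[1,-0.0565,-0.2056,0,-0.947],[1,-0.0565,-0.2056,0,-0.947]]]'
python3 -m pendant '[[[1,0,0,0,0],[1,0,0,0,0],[1,0,0,0,0],[1,0,0,0,0],[1,0,0,0,0],[1,0,0,0,0],[1,0,0,0,0],[1,0,0,0,0]]]'
python3 - <<'E'
from wm import *
wm("w21",[("blue",387,-330,118)]); plan.show(385.2,-330.3,79,-3.0564)
c=env.read_camera("top"); P=cloud(c)
for n,x,y,z in[("white",612,-60.5,120),("pink",652,66,120)]:
    q=P[(np.hypot(P[...,0]-x,P[...,1]-y)<38)&(abs(P[...,2]-z)<5)]; print(n,len(q), circ(q[:,:2]) if len(q)>5 else '')
plan.st()
E
```

```text
t: 64.9
eef_pos: [384.7, -329.3, 230.1]
tcp_rot: [3.142, -0.0, -3.063]
ft_force: [0.4, 0.1, 0.8]
opening: 1.0
t: 65.7
eef_pos: [385.5, -328.3, 230.2]
tcp_rot: [3.142, 0.0, -3.063]
ft_force: [0.1, 0.3, 0.1]
opening: 1.001
blue 807 [ 388.2 -331.6   29.6] 118.6
shift [ 0.0005 -0.002   0.1512] turn -0.006 rows 3.0
white 215 [611.4 -61.6  29.4]
pink 211 [650.8  65.9  29.4]
65.8 [ 385.5 -328.3  230.2] [ 3.1415  0.     -3.0625] [ 0.4 -0.9 -0.4] 0.995 j [-0.84  0.27  1.78  0.    1.09 -2.49]
```

Top camera has white at (611.4,-61.6) and pink at (650.8,65.9), within 1 mm of the originals. Now blue.

```bash
python3 -m pendant '[[[1,0.0005,-0.002,0.02,-0.006],[1,0.0005,-0.002,0.06,-0.006],[1,0.0005,-0.002,0.1,-0.006],[1,0.0005,-0.002,0.13,-0.006],[1,0.0005,-0.002,0.147,-0.006],[1,0.0005,-0.002,0.1512,-0.006],[1,0.0005,-0.002,0.1512,-0.006],[0.75,0.0005,-0.002,0.1512,-0.006]]]'
python3 -m pendant '[[[0.66,0,0,0,0],[0.64,0,0,0,0],[0.62,0,0,0,0],[0.6,0,0,0,0],[0.58,0,0,0,0],[0.58,0,0,0,0],[0.58,0,0,0,0],[0.58,0,0,0,0]]]'
python3 plan.py 385.2,-330.3,232,-3.0564 566.7,20.6,232,2.859
```

```text
t: 66.6
eef_pos: [385.5, -330.7, 79.9]
tcp_rot: [-3.141, 0.001, -3.056]
ft_force: [0.4, -0.6, 0.4]
opening: 0.963
t: 67.4
eef_pos: [385.4, -330.6, 79.2]
tcp_rot: [-3.141, 0.001, -3.056]
ft_force: [0.5, -1.7, 4.8]
opening: 0.61
67.4 [ 385.4 -330.6   79.2] [-3.1410e+00  5.0000e-04 -3.0564e+00] [ 0.5 -1.7  4.8] 0.61 j [-0.84  0.47  1.95  0.    0.72 -2.5 ]
shift [ 1.000e-04  3.000e-04 -1.528e-01] turn -0.0 rows 3.1
shift [-0.2107  0.3342  0.    ] turn 0.368 rows 7.9
```

```bash
python3 -m pendant '[[[0.58,0,0,-0.01,0],[0.58,0,0,-0.03,0],[0.58,0,0,-0.06,0],[0.58,0,0,-0.095,0],[0.58,0,0,-0.125,0],[0.58,-0.005,0.008,-0.145,0],[0.58,-0.015,0.024,-0.153,0],[0.58,-0.03,0.048,-0.153,0]]]'
python3 -m pendant '[[[0.58,-0.022,0.035,0,0.05],[0.58,-0.045,0.071,0,0.1],[0.58,-0.068,0.108,0,0.15],[0.58,-0.091,0.144,0,0.2],[0.58,-0.114,0.181,0,0.25],[0.58,-0.137,0.217,0,0.3],[0.58,-0.157,0.249,0,0.34],[0.58,-0.165,0.262,0,0.368]]]'
python3 -m pendant '[[[0.58,0,0,0,0],[0.58,0,0,0,0],[0.58,0,0,0,0],[0.58,0,0,0,0],[0.58,0,0,0,0],[0.58,0,0,0,0],[0.58,0,0,0,0],[0.58,0,0,0,0]]]'
python3 plan.py 566.5,20.3,81.2,2.859
```

```text
t: 68.2
eef_pos: [410.9, -279.8, 233.5]
tcp_rot: [-3.141, 0.001, -3.058]
ft_force: [1.0, -0.7, -2.8]
opening: 0.611
t: 69.0
eef_pos: [553.4, -1.8, 232.0]
tcp_rot: [3.141, -0.001, 2.86]
ft_force: [-0.3, 0.6, -2.4]
opening: 0.61
t: 69.8
eef_pos: [553.0, -5.0, 232.0]
tcp_rot: [3.142, -0.0, 2.859]
ft_force: [0.8, -0.6, -2.8]
opening: 0.613
69.8 [553.  -5. 232.] [ 3.1415 -0.      2.8587] [ 0.8 -0.6 -2.8] 0.613 j [-0.13  0.34  1.67  0.    1.13 -1.42]
shift [-0.0059  0.028   0.1508] turn -0.0 rows 3.1
```

```bash
python3 -m pendant '[[[0.58,-0.002,0.01,0,0],[0.58,-0.004,0.02,0,0],[0.58,-0.0059,0.028,0,0],[0.58,-0.0059,0.028,0,0],[0.58,-0.0059,0.028,0,0],[0.58,-0.0059,0.028,0,0],[0.58,-0.0059,0.028,0,0],[0.58,-0.0059,0.028,0,0]]]'
python3 - <<'E'
from wm import *
wm("w22",[("blue",569,19.5,271),("white",612,-61,120),("pink",652,66,120)]); plan.st()
E
```

```text
t: 70.6
eef_pos: [566.5, 20.2, 232.1]
tcp_rot: [3.141, 0.0, 2.859]
ft_force: [0.6, 0.5, -1.9]
opening: 0.61
blue 2294 [569.2  20.7  30. ] 272.0
white 194 [610.7 -59.9  28.8] 120.5
pink 175 [649.3  69.5  27.2] 120.5
70.65 [566.5  20.2 232.1] [3.1415e+00 1.0000e-04 2.8584e+00] [-0.  -0.8 -2. ] 0.609 j [-0.08  0.36  1.64  0.    1.14 -1.37]
```

In-hand blue reads (569.2,20.7), against (569.4,20.9) originally by the same camera. Lower straight down.

```bash
python3 -m pendant '[[[0.58,0,0,0.03,0],[0.58,0,0,0.07,0],[0.58,0,0,0.105,0],[0.58,0,0,0.128,0],[0.58,0,0,0.14,0],[0.58,0,0,0.146,0],[0.58,0,0,0.1485,0],[0.58,0,0,0.1495,0]]]'
python3 -m pendant '[[[0.58,0,0,0.0005,0],[0.58,0,0,0.001,0],[0.58,0,0,0.0015,0],[0.58,0,0,0.0015,0],[0.58,0,0,0.0015,0],[0.58,0,0,0.0015,0],[0.58,0,0,0.0015,0],[0.58,0,0,0.0015,0]]]'; python3 plan.py
```

```text
t: 71.45
eef_pos: [567.0, 20.3, 83.3]
tcp_rot: [3.141, 0.001, 2.859]
ft_force: [0.3, -0.0, -1.8]
opening: 0.608
t: 72.25
eef_pos: [566.7, 20.4, 81.2]
tcp_rot: [3.141, 0.001, 2.859]
ft_force: [-0.1, 0.2, 2.4]
opening: 0.612
72.25 [566.7  20.4  81.2] [3.1414e+00 5.0000e-04 2.8588e+00] [-0.1  0.2  2.4] 0.612 j [-0.08  0.53  1.81  0.    0.8  -1.37]
```

```bash
python3 -m pendant '[[[0.64,0,0,0,0],[0.7,0,0,0,0],[0.85,0,0,0,0],[1,0,0,0,0],[1,0,0,0,0],[1,0,0,-0.03,0],[1,0,0,-0.075,0],[1,0,0,-0.12,0]]]'
python3 -m pendant '[[[1,0,0,-0.04,0],[1,0.006,-0.036,-0.06,0],[1,0.012,-0.08,-0.06,0],[1,0.02,-0.12,-0.06,0],[1,0.027,-0.165,-0.06,0],[1,0.034,-0.205,-0.06,0],[1,0.04,-0.245,-0.06,0],[1,0.045,-0.273,-0.06,0]]]'
python3 - <<'E'
from wm import *
c=env.read_camera("top"); P=cloud(c); cv2.imwrite("pics/top3.png",c["image"])
for n,x,y,z,r in[("blue",569,20,120,38),("white",612,-60.5,120,38),("pink",652,66,120,38),("potW",478.5,344,106,40),("wheel",478,344,64,105),("jar",371.6,25,57,35),("mug",732,268,83,50)]:
    q=P[(np.hypot(P[...,0]-x,P[...,1]-y)<r)&(abs(P[...,2]-z)<5)]; print(n,len(q), circ(q[:,:2]) if len(q)>5 else '')
c=env.read_camera("scene"); cv2.imwrite("pics/scene3.png",c["image"]); plan.st()
E
```

```text
t: 73.05
eef_pos: [566.1, 20.4, 202.2]
tcp_rot: [-3.141, -0.001, 2.859]
ft_force: [0.4, 0.5, 0.1]
opening: 0.998
t: 73.85
eef_pos: [446.0, -231.1, 261.1]
tcp_rot: [-3.141, 0.0, 2.858]
ft_force: [0.8, 0.0, 0.6]
opening: 0.997
blue 220 [568.1  16.4  29.5]
white 217 [611.2 -61.6  29.4]
pink 214 [650.8  65.9  29.5]
potW 214 [477.8 341.6  27.4]
wheel 5490 [478.3 343.5  89.4]
jar 364 [371.4  24.9  20.9]
mug 277 [731.7 268.1  39.8]
73.95 [ 445.9 -231.7  261. ] [-3.1412 -0.      2.8555] [0.7 0.5 0.1] 0.998 j [-0.61  0.24  1.74 -0.    1.16 -1.9 ]
```

View pics/top3.png

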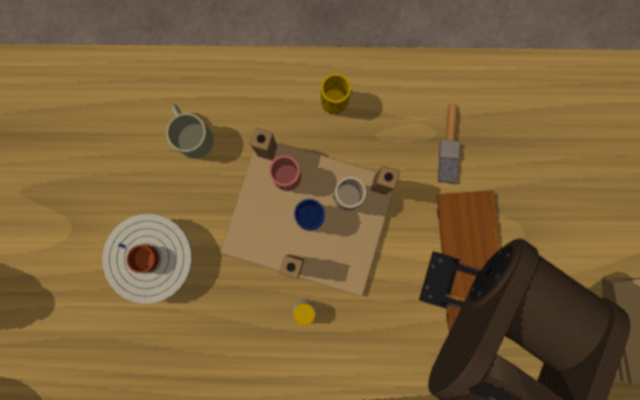

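View pics/scene3.png

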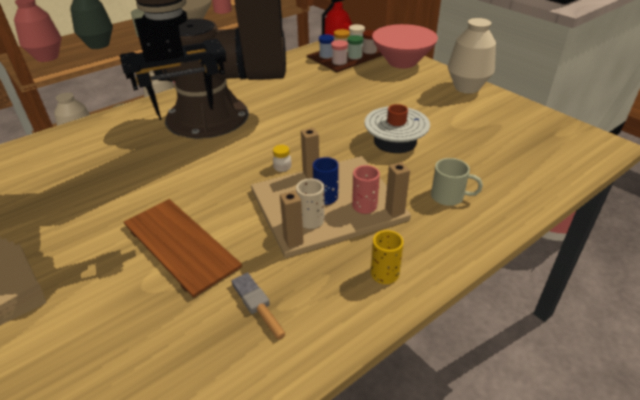

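Blue stands 2.6 mm from its first top-camera reading, the other two are within 1 mm, and the bystanders haven't moved. Everything is upright and the arm is clear, so I'm handing in.

```bash
python3 -c "
from cell import env
print(env.job_done())"
```

```text
the job is handed in; nothing more can be done
None
```

I moved all three tumblers to the ware board, stood the bare pot on the banding wheel, and put each tumbler back in its old place on the kiln shelf. I then handed the job in at about 74 s.

**Last checks (top camera, against the first picture):**

| Piece | Result |
|---|---|
| White | within 0.2 mm of its old place |
| Pink | within 1.1 mm of its old place |
| Blue | about 2.6 mm off by the top camera; the wrist camera had read 0.3 mm before set-down, so the two disagree |
| Pot | about 2 mm from the wheel axis |
| Paint jar and mug | unmoved |
| Brush and yellow look-alike | unmoved by eye, not measured |

All the ware stands upright in the last two pictures.

**What went wrong:** the first grasp of the pot failed. One finger ended up inside the rim and tilted the pot about 8°, and it slid about 5 mm on the shelf. I didn't lift it. I eased it back upright, raised the gripper out, and regripped lower and more gently, which held. No damage showed in the pictures.

I left blue's 2.6 mm offset alone, judging that regripping it was the bigger risk.

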